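Weight the mended cups on the curing plate

ROBOT

A 7-joint arm with a two-finger parallel gripper is mounted at the origin on the work surface. World frame = base frame: x ahead of the robot, y to its left, z up, the work surface at z = 0. Lengths are in m, angles in degrees, forces in N, time in s.
With the tool pointing down it reaches from about 0.425 to 0.875 m from the base axis. Payload 4.7 kg.
Tool frame: the origin (TCP) lies at the very end of the fingers, on their centre line; the grasp point (between the pads) lies 19 mm behind it; z points along the fingers, y is the direction in which the jaws open and shut (so a half turn about z gives the same grasp; the last joint's range is limited). The gripper opens to 87 mm and grips with 3 to 60 N. Pads are 19 mm wide; open, the fingers measure 117 mm over their backs; the gripper's body (75 mm by 190 mm) begins 51 mm behind the grasp point.
Start: joints at [77.985, 18.392, -4.016, 83.108, 1.295, 78.541, -3.26], TCP at [0.144, -0.634, 0.223] pointing down, gripper open.
Joint ranges: [-163.93, 163.93], [-17.29, 119.83], [-79.2, 71.16], [3.27, 140.29], [-89.18, 269.18], [5.43, 117.66], [-154.24, 154.24]. Speed limits (degrees/s): [147.25, 147.25, 180, 180, 180, 180, 180].

INTERFACE

Orientations are given as [roll, pitch, yaw] about the fixed x, y, z axes, in that order (R = Rz(yaw) Ry(pitch) Rx(roll)).
In Python, from cell import env gives the robot as it stands.
- The arm moves only by the tool servo_tool, never from a script. Its argument "increments" is a list that holds one entry, the list of rows, each a list of 7 numbers: the shift along the tool's x, y, z in m, then the turn, a rotation vector about the tool's x, y, z in degrees, then the opening, from -1 (shut) to 1 (fully open). In form: [[[dx, dy, dz, rx, ry, rz, fingers], ...]]. A call has 1 to 20 rows; each row is the pose to reach, as a shift and turn from the pose commanded when the call began, along the tool's axes at that moment; what a row does not reach only later rows make up. A row lasts 1/10 s, in which the tool goes at most 50 mm and 8.59 degrees, less where a joint would pass 70% of its speed; a pose out of reach is approached as far as the arm can. A call with a gripper value outside its range is refused whole. The fingers move at their own pace and stop on an object; "squeeze" is the grip in N (left out, the last holds). Time passes only in rows, so rows that repeat a pose let the fingers close. It gives the time, the measured TCP pose, the force and the opening at its end, in the units of the state.
- env.get_obs(): the state, without advancing time (a new reading comes with each control period).
- env.read_camera(name): name is "side" or "top"; returns a dict with "frame" (480x640x3 uint8, blue, green, red), "intrinsics" (3x3 intrinsics, pixels), "rvec" (rotation vector, rad) and "tvec" (3), from world to camera coordinates, as OpenCV has them. Camera axes: x right, y down, z forward; pixel columns grow to the right and rows downward; lengths in m; the calibration is good to about 2 mm. A picture is of the moment at which its call begins. There is no depth.
- env.sign_off(): hands the job in, once; it reports no verdict.
The state is a dict: "time_s": time; "qpos": joint angles; "joint_velocities": joint speeds; "effort": joint torques, N m; "tool_pos": TCP position; "tool_rot": TCP orientation; "force": force on the tool from outside, world axes, zero at the start; "wrist_torque": the same for the moment, N m; "grip_width": finger opening in m.
Only numpy, scipy, OpenCV 4.12 (cv2) and the standard library are available. Lean on these libraries where they do the work, as an engineer would, in place of code of your own. Each camera call takes 0.05 s, during which the arm holds its last target.

TASK

Put the mended cups to cure: stand every cup from the cork board on the light-curing plate, mouth down as it is and wholly on the plate, and balance one roll of tape, slid up off its spindle, flat, level and centred on the rounded bottom of each cup as a weight. Only when every cup stands weighted on the plate, switch the plate on by swinging its lever all the way over, and leave it so with the rolls still balanced; do not disturb the jar, the dropper bottle or the brush.

Things in the scene. Friction and masses are not known exactly. Their poses are not given: they have to be found in the camera images.
- cup1: a mended porcelain cup, white with blue painting, upturned (mouth down): a plain 62 mm cylinder 50 mm high under a rounded bottom that now faces up (cap of a sphere of 50 mm radius), 61 mm high in all, about 220 g; origin at the centre of its mouth, on the surface it stands on, z up through the rounded bottom. Some cups may be absent.
- cup2: a mended porcelain cup, white with blue painting, upturned (mouth down): a plain 62 mm cylinder 50 mm high under a rounded bottom that now faces up (cap of a sphere of 50 mm radius), 61 mm high in all, about 220 g; origin at the centre of its mouth, on the surface it stands on, z up through the rounded bottom. Some cups may be absent.
- cup3: a mended porcelain cup, white with blue painting, upturned (mouth down): a plain 62 mm cylinder 50 mm high under a rounded bottom that now faces up (cap of a sphere of 50 mm radius), 61 mm high in all, about 220 g; origin at the centre of its mouth, on the surface it stands on, z up through the rounded bottom. Some cups may be absent.
- cup4: a mended porcelain cup, white with blue painting, upturned (mouth down): a plain 62 mm cylinder 50 mm high under a rounded bottom that now faces up (cap of a sphere of 50 mm radius), 61 mm high in all, about 220 g; origin at the centre of its mouth, on the surface it stands on, z up through the rounded bottom. Some cups may be absent.
- cup1_seat (a point): a point on the axis of cup1, 69 mm from its mouth: where the centre of a roll lies that is balanced centred on it
- cup2_seat (a point): a point on the axis of cup2, 69 mm from its mouth: where the centre of a roll lies that is balanced centred on it
- cup3_seat (a point): a point on the axis of cup3, 69 mm from its mouth: where the centre of a roll lies that is balanced centred on it
- cup4_seat (a point): a point on the axis of cup4, 69 mm from its mouth: where the centre of a roll lies that is balanced centred on it
- roll1: a roll of buff tape on a cardboard core, 64 mm outside, 26 mm hole, 20 mm wide (high as it lies), about 90 g; at first stacked with others on a spindle of the tape stand; origin at its middle (in the hole, half way through), z along its axis. Laid centred on a cup it rests on the edge of its hole, its lower side 59 mm above the cup's mouth
- roll2: a roll of buff tape on a cardboard core, 64 mm outside, 26 mm hole, 20 mm wide (high as it lies), about 90 g; at first stacked with others on a spindle of the tape stand; origin at its middle (in the hole, half way through), z along its axis. Laid centred on a cup it rests on the edge of its hole, its lower side 59 mm above the cup's mouth
- roll3: a roll of buff tape on a cardboard core, 64 mm outside, 26 mm hole, 20 mm wide (high as it lies), about 90 g; at first stacked with others on a spindle of the tape stand; origin at its middle (in the hole, half way through), z along its axis. Laid centred on a cup it rests on the edge of its hole, its lower side 59 mm above the cup's mouth
- roll4: a roll of buff tape on a cardboard core, 64 mm outside, 26 mm hole, 20 mm wide (high as it lies), about 90 g; at first stacked with others on a spindle of the tape stand; origin at its middle (in the hole, half way through), z along its axis. Laid centred on a cup it rests on the edge of its hole, its lower side 59 mm above the cup's mouth
- roll5: a roll of buff tape on a cardboard core, 64 mm outside, 26 mm hole, 20 mm wide (high as it lies), about 90 g; at first stacked with others on a spindle of the tape stand; origin at its middle (in the hole, half way through), z along its axis. Laid centred on a cup it rests on the edge of its hole, its lower side 59 mm above the cup's mouth
- plate: the light-curing plate, a fixed aluminium slab 240 mm (its x) by 220 mm (its y), 18 mm high, flat white top; origin at the centre of its underside on the bench. Its switch block (70 x 50 x 25 mm) stands beside its +y edge, centred at (0, 138) mm in its frame
- switch (a joint): the plate's switch lever, rad: 0 (off) leans to the plate's -x, 1.0 (on) leans to +x; it stays where it is left
- switch_tip (a point): centre of the 26 mm black ball at the top of the switch lever; the lever turns about a level axis along the plate's y, 22 mm above the bench at (0, 138) mm in the plate's frame, the ball 70 mm from it
- board: fixed cork board the cups stand on at first, 240 (x) x 220 (y) x 8 mm, origin at the centre of its underside
- spindle_near (a point): foot of one spindle of the fixed tape stand (wooden base 200 x 90 x 12 mm): an upright steel post of 16 mm diameter, 68 mm high above this point, which lies on top of the base; three rolls are stacked on it
- spindle_far (a point): foot of the other spindle, alike, 110 mm from the first; two rolls are stacked on it
- jar: bystander: a white jar, 56 mm across, 70 mm high, origin at its underside
- dropper: bystander: a white dropper bottle, 48 mm across, 110 mm high, origin at its underside
- brush: bystander: a brush 170 mm long lying on the bench
There are look-alikes about, which are no part of the job. Leave any orange or turquoise look-alike of the cup2 alone.

How it is judged:
By the outcome, as a careful person would: the job done as asked, in the order asked, and still so for the second after the job is handed in, with the robot touching nothing.
Of cup1, cup2, cup3, cup4 only 3 to 4 are there at a start; the rules pass over those that are not, and their reading is None.
At some moment in a run one of cup1, cup2, cup3, cup4 may be knocked a few centimetres aside while the robot is not near it.
Once in a run the grip may slacken for a moment while it holds something.
It also fails if it takes over 210 s, if anything falls off the work surface, if the arm or the gripper's body presses on something with over 40 N, if the wrist force passes 120 N, or if a joint passes its speed limit or range.

## Working session

There is one attempt and no reset: what is moved stays moved. The work goes in short steps, Python scripts to look and compute and a tool call to move; the robot and the scene stay as the last step left them, time stands still between calls to the robot, and variables do not carry over. Pictures are saved under pics/ and viewed, and the job is handed in when it is done.

Besides the shell and the picture viewer there is one more tool, called as name(argument=value, ...), one argument or row to a line, values as JSON. servo_tool: Moves the arm, as the interface text tells. Its arguments: {"type":"object","properties":{"increments":{"type":"array","items":{"type":"array","items":{"type":"array","items":{"type":"number"}}}},"squeeze":{"type":"number"}},"required":["increments"]}

```bash
ls; mkdir -p pics
python3 - <<'E'
from cell import env
import cv2
o=env.get_obs(); print({k:o[k] for k in('time_s','tool_pos','tool_rot','force','grip_width')})
for n in('side','top'):
    c=env.read_camera(n); cv2.imwrite(f'pics/{n}0.png',c['frame']); print(n,c['intrinsics'],c['rvec'],c['tvec'])
E
```

```text
pics
{'time_s': 0.0, 'tool_pos': array([ 0.14406773, -0.63326436,  0.22146495]), 'tool_rot': array([-1.79891020e+02,  6.20855452e-03,  1.28223315e+01]), 'force': array([-0.21406219, -0.4737184 , -0.85984448]), 'grip_width': 0.08726245822667576}
side [[442.35147164   0.         321.01032903]
 [  0.         442.35147164 236.13802979]
 [  0.           0.           1.        ]] [ 2.26428711 -0.21862252  0.1170683 ] [-0.59389827  0.1364535   1.0059561 ]
top [[616.8169269    0.         321.8926826 ]
 [  0.         616.8169269  235.82273051]
 [  0.           0.           1.        ]] [ 2.12815652 -2.14728428  0.17029005] [0.01336059 0.61854904 1.20039209]
```

View pics/side0.png

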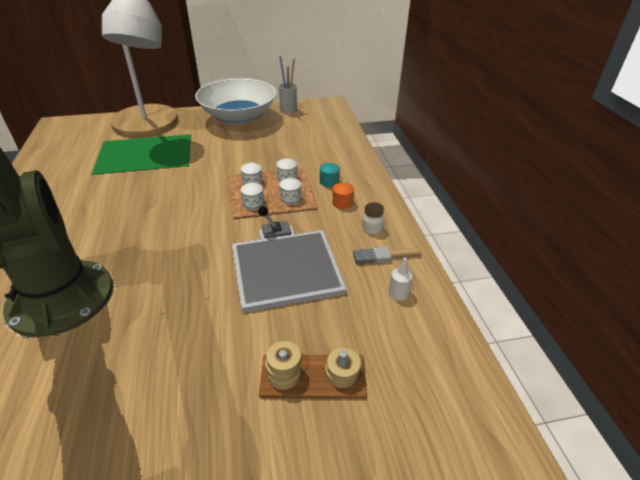

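View pics/top0.png

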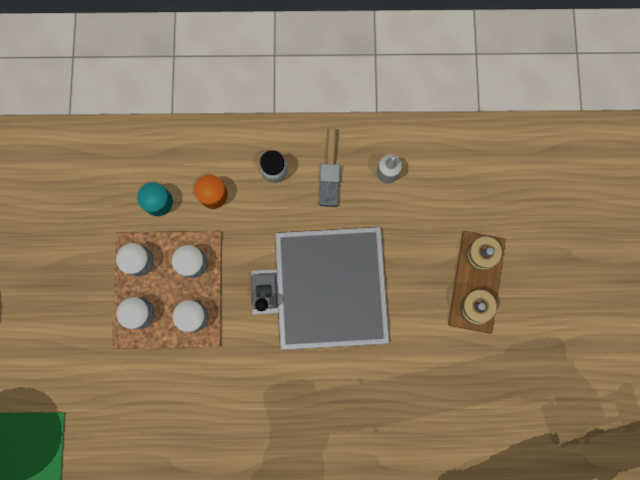

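```bash
cat > h.py <<'E'
from cell import env
import cv2, numpy as np
def cam(n):
    c=env.read_camera(n); R,_=cv2.Rodrigues(np.array(c['rvec'],float)); c['R']=R; c['t']=np.array(c['tvec'],float).ravel(); c['K']=np.array(c['intrinsics']); c['C']=-R.T@c['t']; return c
def ray(c,px,z):
    d=c['R'].T@np.linalg.inv(c['K'])@np.array([px[0],px[1],1.]); return c['C']+d*(z-c['C'][2])/d[2]
def proj(c,P):
    p=c['K']@(c['R']@np.array(P,float)+c['t']); return p[:2]/p[2]
def blobs(m,amin=100):
    n,l,s,ce=cv2.connectedComponentsWithStats(m.astype(np.uint8)); out=[]
    for i in range(1,n):
        if s[i,4]>=amin: out.append((ce[i].round(1),s[i].tolist(),(l==i)))
    return out
def obs():
    o=env.get_obs(); print('t',round(o['time_s'],2),'pos',np.round(o['tool_pos'],4),'rot',np.round(o['tool_rot'],2),'F',np.round(o['force'],1),'w',round(o['grip_width'],4)); return o
E
python3 - <<'E'
from h import *
c=cam('top'); print('C',c['C'])
s=cam('side'); print('C',s['C'])
f=c['frame']; hsv=cv2.cvtColor(f,cv2.COLOR_BGR2HSV)
big=cv2.resize(f[215:355,100:400],None,fx=2.6,fy=2.6,interpolation=cv2.INTER_CUBIC); cv2.imwrite('pics/t1.png',big)
big=cv2.resize(f[220:340,430:520],None,fx=5,fy=5,interpolation=cv2.INTER_CUBIC); cv2.imwrite('pics/t2.png',big)
# cups
m=(hsv[...,1]<50)&(hsv[...,2]>140)
m[:, 260:]=0; m[:220]=0
for ce,st,mm in blobs(m,200): 
    cn=max(cv2.findContours(mm.astype(np.uint8),0,1)[0],key=cv2.contourArea); (x,y),r=cv2.minEnclosingCircle(cn)
    print('cup',ce,st,(round(x,1),round(y,1),round(r,1)),ray(c,ce,.062).round(4))
for p in [(276,231),(381,228),(387,345),(280,348)]: print('plate',ray(c,p,.018).round(4))
E
```

```text
C [0.41969677 0.00763991 1.28355711]
C [ 0.44024516 -0.78220274  0.76001675]
cup [130.8 258.1] [116, 243, 31, 31, 731] (130.9, 258.2, 15.4) [0.5751 0.3895 0.062 ]
cup [186.4 260.1] [172, 245, 30, 31, 731] (186.4, 260.1, 15.5) [0.5701 0.2784 0.062 ]
cup [131.5 312.7] [117, 297, 31, 32, 760] (131.6, 312.8, 15.8) [0.4668 0.3837 0.062 ]
cup [187.6 315.7] [173, 300, 31, 32, 759] (187.6, 315.6, 15.7) [0.46   0.2732 0.062 ]
plate [0.6348 0.1032 0.018 ]
plate [ 0.6391 -0.1154  0.018 ]
plate [ 0.3991 -0.1217  0.018 ]
plate [0.3951 0.0944 0.018 ]
```

View pics/t1.png

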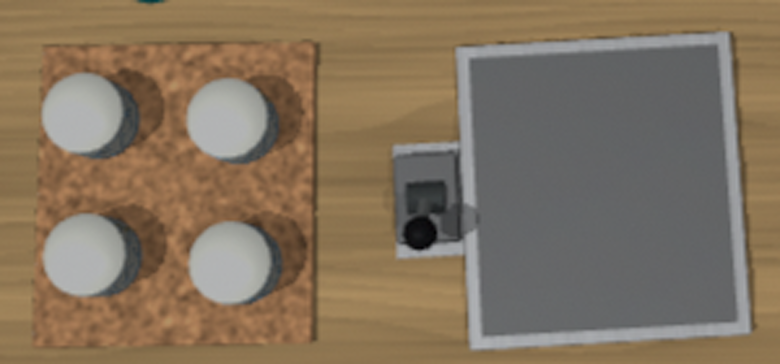

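View pics/t2.png

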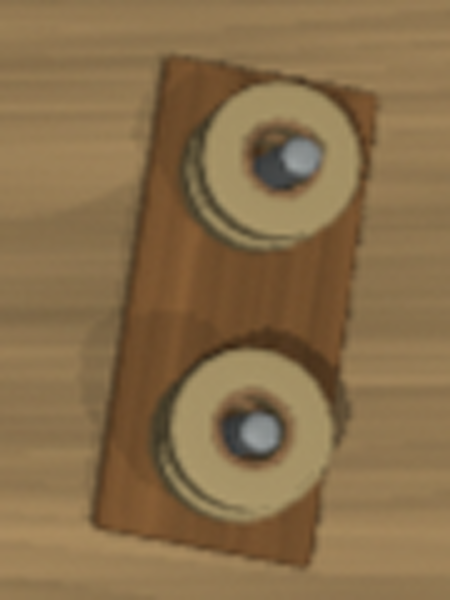

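Run:
```python
from h import *
c=cam('top'); s=cam('side'); f=c['frame']; 
def px(a,b): return (430+a/5-.4,220+b/5-.4)
print('far roll',ray(c,px(282,161),.052),'post',ray(c,px(300,157),.080))
print('near roll',ray(c,px(252,434),.072),'post',ray(c,px(260,433),.080))
for q in [(167,56),(378,94),(310,568),(94,525)]: print('base',ray(c,px(*q),.012).round(4))
for q in [(261.5,304.6)]: print('ball',ray(c,q,.083))
for P in [(.460,.2732,.069),(.5701,.2784,.069),(.4668,.3837,.069),(.5751,.3895,.069)]: print(proj(s,P))
big=cv2.resize(s['frame'][150:220,220:320],None,fx=7,fy=7,interpolation=cv2.INTER_CUBIC); cv2.imwrite('pics/s1.png',big)
big=cv2.resize(s['frame'][330:410,250:380],None,fx=6,fy=6,interpolation=cv2.INTER_CUBIC); cv2.imwrite('pics/s2.png',big)
obs()
```

```text
far roll [ 0.58267184 -0.3222477   0.052     ] post [ 0.58048981 -0.3219095   0.08      ]
near roll [ 0.47262845 -0.29967862  0.072     ] post [ 0.47263707 -0.30077107  0.08      ]
base [ 0.6327 -0.2872  0.012 ]
base [ 0.6158 -0.3744  0.012 ]
base [ 0.4208 -0.3358  0.012 ]
base [ 0.4389 -0.2486  0.012 ]
ball [0.47937678 0.12598634 0.083     ]
[251.05548072 184.68918418]
[289.79502866 179.82077868]
[250.45048975 164.2164022 ]
[286.16968022 159.92873969]
t 0.3 pos [ 0.1442 -0.6336  0.2222] rot [-179.97    0.     12.83] F [-0.4 -0.5 -0.6] w 0.0869
```

View pics/s1.png

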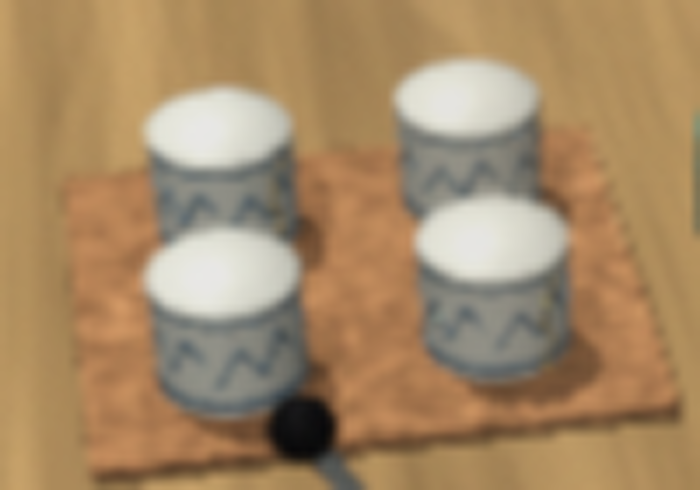

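View pics/s2.png

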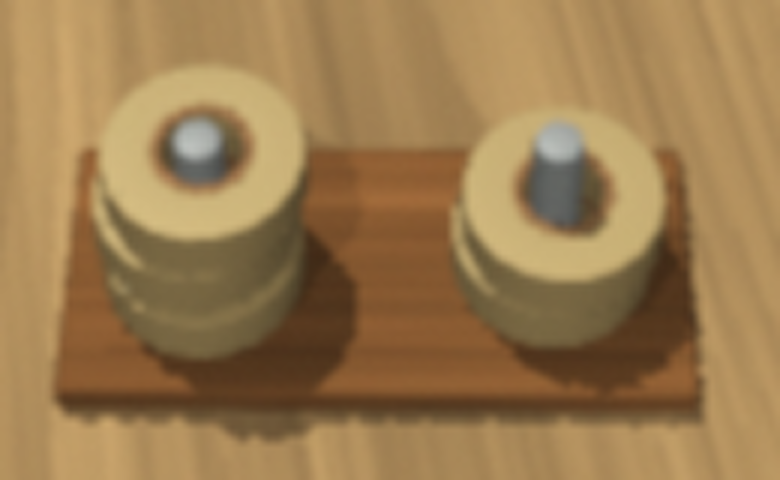

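servo_tool(
  increments=[
    [[0.47,-0.236,0,0,0,-77.17,1],[0.47,-0.236,0,0,0,-77.17,1],[0.47,-0.236,0,0,0,-77.17,1],[0.47,-0.236,0,0,0,-77.17,1],[0.47,-0.236,0,0,0,-77.17,1],[0.47,-0.236,0,0,0,-77.17,1],[0.47,-0.236,0,0,0,-77.17,1],[0.47,-0.236,0,0,0,-77.17,1],[0.47,-0.236,0,0,0,-77.17,1],[0.47,-0.236,0,0,0,-77.17,1],[0.47,-0.236,0,0,0,-77.17,1],[0.47,-0.236,0,0,0,-77.17,1],[0.47,-0.236,0,0,0,-77.17,1],[0.47,-0.236,0,0,0,-77.17,1]],
  ],
  squeeze=25,
)

```text
time_s: 1.7
tool_pos: [0.5489, -0.3011, 0.2224]
tool_rot: [-179.9, 0.1, 89.9]
force: [-0.5, -0.6, -0.1]
grip_width: 0.0869
```

servo_tool(
  increments=[
    [[0.58,0.021,0.06,0,0,0,1],[0.58,0.021,0.06,0,0,0,1],[0.58,0.021,0.06,0,0,0,1],[0.58,0.021,0.06,0,0,0,1],[0.58,0.021,0.06,0,0,0,1],[0.58,0.021,0.06,0,0,0,1],[0.58,0.021,0.06,0,0,0,1],[0.58,0.021,0.06,0,0,0,1],[0.58,0.021,0.06,0,0,0,1],[0.58,0.021,0.06,0,0,0,1],[0.58,0.021,0.06,0,0,0,1],[0.58,0.021,0.06,0,0,0,1],[0.58,0.021,0.06,0,0,0,1],[0.58,0.021,0.06,0,0,0,1]],
  ],
)

```text
time_s: 3.1
tool_pos: [0.5715, 0.2794, 0.1621]
tool_rot: [-180.0, 0.1, 90.0]
force: [0.5, 0.1, -0.3]
grip_width: 0.0869
```

servo_tool(
  increments=[
    [[0,0,0.04,0,0,0,1],[0,0,0.08,0,0,0,1],[0,0,0.11,0,0,0,1],[0,0,0.13,0,0,0,1],[0,0,0.14,0,0,0,1],[0,0,0.14,0,0,0,1],[0,0,0.14,0,0,0,0],[0,0,0.14,0,0,0,0],[0,0,0.14,0,0,0,-0.5],[0,0,0.14,0,0,0,-0.5],[0,0,0.14,0,0,0,-0.5],[0,0,0.14,0,0,0,-0.5]],
  ],
)

```text
time_s: 4.3
tool_pos: [0.5707, 0.281, 0.0234]
tool_rot: [-180.0, 0.0, 90.0]
force: [-4.2, -0.8, 6.8]
grip_width: 0.0616
```

Run:
```python
from h import *
c=cam('top'); cv2.imwrite('pics/t3.png',c['frame'][180:380,80:420]); obs()
```

```text
t 4.35 pos [0.5707 0.281  0.0234] rot [-1.7997e+02  2.0000e-02  9.0020e+01] F [-3.3 -0.9  4.9] w 0.0611
```

View pics/t3.png

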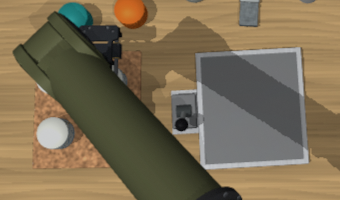

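servo_tool(
  increments=[
    [[0,0,-0.03,0,0,0,-0.5],[0,0,-0.07,0,0,0,-0.5],[0,0,-0.1,0,0,0,-0.5],[-0.04,0.002,-0.1,0,0,0,-0.5],[-0.08,0.004,-0.1,0,0,0,-0.5],[-0.125,0.005,-0.1,0,0,0,-0.5],[-0.17,0.006,-0.1,0,0,0,-0.5],[-0.215,0.009,-0.1,0,0,0,-0.5],[-0.26,0.009,-0.1,0,0,0,-0.5],[-0.3,0.009,-0.1,0,0,0,-0.5],[-0.32,0.009,-0.1,0,0,0,-0.5],[-0.335,0.009,-0.1,0,0,0,-0.5],[-0.335,0.009,-0.1,0,0,0,-0.5],[-0.335,0.009,-0.07,0,0,0,-0.5],[-0.335,0.009,-0.04,0,0,0,-0.5],[-0.335,0.009,-0.025,0,0,0,-0.5],[-0.335,0.009,-0.018,0,0,0,-0.5],[-0.335,0.009,-0.014,0,0,0,-0.5]],
  ],
)

```text
time_s: 6.15
tool_pos: [0.5805, -0.0532, 0.0365]
tool_rot: [180.0, -0.0, 90.1]
force: [-0.0, 0.3, -2.7]
grip_width: 0.0617
```

servo_tool(
  increments=[
    [[0,0,0.002,0,0,0,-0.5],[0,0,0.0035,0,0,0,-0.5],[0,0,0.0035,0,0,0,-0.5]],
  ],
)

```text
time_s: 6.45
tool_pos: [0.5807, -0.0545, 0.0338]
tool_rot: [179.9, 0.0, 90.0]
force: [0.6, 0.3, -2.2]
grip_width: 0.062
```

servo_tool(
  increments=[
    [[0,0,0,0,0,0,1],[0,0,0,0,0,0,1],[0,0,0,0,0,0,1],[0,0,0,0,0,0,1],[0,0,-0.04,0,0,0,1],[0,0,-0.08,0,0,0,1],[0,0,-0.12,0,0,0,1],[0.04,-0.02,-0.13,0,0,0,1],[0.085,-0.04,-0.13,0,0,0,1],[0.13,-0.06,-0.13,0,0,0,1],[0.17,-0.08,-0.13,0,0,0,1],[0.21,-0.1,-0.13,0,0,0,1],[0.26,-0.11,-0.13,0,0,0,1],[0.3,-0.12,-0.13,0,0,0,1],[0.327,-0.12,-0.13,0,0,0,1],[0.327,-0.12,-0.13,0,0,0,1],[0.327,-0.12,-0.13,0,0,0,1]],
  ],
)

```text
time_s: 8.15
tool_pos: [0.46, 0.2728, 0.163]
tool_rot: [-180.0, 0.0, 90.1]
force: [0.2, -1.0, -0.5]
grip_width: 0.0868
```

Run:
```python
from h import *
c=cam('top'); cv2.imwrite('pics/t4.png',c['frame'][180:380,80:420]); s=cam('side');cv2.imwrite('pics/s4.png',s['frame'][130:330,180:400]); obs()
```

```text
t 8.25 pos [0.4607 0.271  0.1628] rot [-1.7999e+02  7.0000e-02  8.9880e+01] F [ 0.1 -0.8 -0.5] w 0.0869
```

View pics/t4.png

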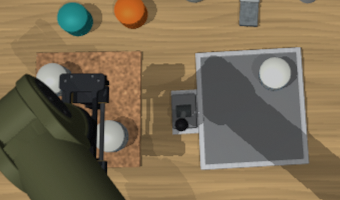

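View pics/s4.png

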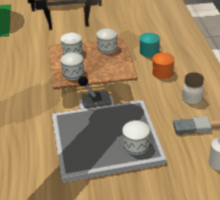

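servo_tool(
  increments=[
    [[0.002,0,0.04,0,0,0,1],[0.002,0,0.08,0,0,0,1],[0.002,0,0.11,0,0,0,1],[0.002,0,0.13,0,0,0,1],[0.002,0,0.14,0,0,0,1],[0.002,0,0.14,0,0,0,1],[0.002,0,0.14,0,0,0,0],[0.002,0,0.14,0,0,0,0],[0.002,0,0.14,0,0,0,-0.5],[0.002,0,0.14,0,0,0,-0.5],[0.002,0,0.14,0,0,0,-0.5],[0.002,0,0.14,0,0,0,-0.5]],
  ],
)

```text
time_s: 9.45
tool_pos: [0.4599, 0.2748, 0.0237]
tool_rot: [-180.0, 0.0, 90.0]
force: [-2.7, -0.4, 6.6]
grip_width: 0.0618
```

servo_tool(
  increments=[
    [[0,0,-0.03,0,0,0,-0.5],[0,0,-0.07,0,0,0,-0.5],[0,0,-0.11,0,0,0,-0.5],[-0.02,0.002,-0.13,0,0,0,-0.5],[-0.06,0.004,-0.13,0,0,0,-0.5],[-0.105,0.005,-0.13,0,0,0,-0.5],[-0.15,0.006,-0.13,0,0,0,-0.5],[-0.195,0.01,-0.13,0,0,0,-0.5],[-0.24,0.01,-0.13,0,0,0,-0.5],[-0.28,0.01,-0.13,0,0,0,-0.5],[-0.31,0.01,-0.13,0,0,0,-0.5],[-0.329,0.01,-0.12,0,0,0,-0.5],[-0.329,0.01,-0.1,0,0,0,-0.5],[-0.329,0.01,-0.07,0,0,0,-0.5],[-0.329,0.01,-0.04,0,0,0,-0.5],[-0.329,0.01,-0.025,0,0,0,-0.5],[-0.329,0.01,-0.016,0,0,0,-0.5],[-0.329,0.01,-0.013,0,0,0,-0.5],[-0.329,0.01,-0.0105,0,0,0,-0.5],[-0.329,0.01,-0.0105,0,0,0,-0.5]],
  ],
)

```text
time_s: 11.45
tool_pos: [0.4708, -0.0545, 0.0341]
tool_rot: [179.9, 0.0, 90.0]
force: [-0.0, 0.5, -1.4]
grip_width: 0.0618
```

servo_tool(
  increments=[
    [[0,0,0,0,0,0,1],[0,0,0,0,0,0,1],[0,0,0,0,0,0,1],[0,0,0,0,0,0,1],[0,0,-0.04,0,0,0,1],[0,0,-0.08,0,0,0,1],[0,0,-0.12,0,0,0,1],[0.04,0,-0.13,0,0,0,1],[0.085,0,-0.13,0,0,0,1],[0.12,0,-0.13,0,0,0,1],[0.12,0,-0.13,0,0,0,1]],
  ],
)

```text
time_s: 12.55
tool_pos: [0.4699, 0.0715, 0.1643]
tool_rot: [179.9, -0.1, 90.5]
force: [0.3, -0.5, -0.3]
grip_width: 0.0872
```

Run:
```python
from h import *
c=cam('top'); cv2.imwrite('pics/t5.png',c['frame'][180:380,80:420]); s=cam('side');cv2.imwrite('pics/s5.png',s['frame'][130:330,180:400]); obs()
```

```text
t 12.65 pos [0.4701 0.066  0.1637] rot [1.7998e+02 4.0000e-02 9.0120e+01] F [-0.5 -0.7  0.3] w 0.087
```

View pics/t5.png

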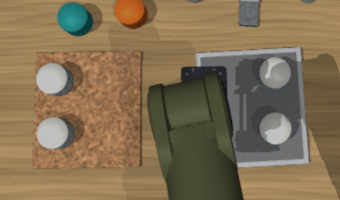

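View pics/s5.png

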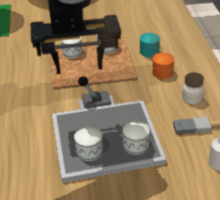

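servo_tool(
  increments=[
    [[0.04,0.01,0,0,0,0,1],[0.085,0.02,0,0,0,0,1],[0.13,0.04,0,0,0,0,1],[0.17,0.06,0,0,0,0,1],[0.21,0.08,0,0,0,0,1],[0.255,0.1,0,0,0,0,1],[0.3,0.106,0,0,0,0,1],[0.325,0.106,0,0,0,0,1],[0.325,0.106,0,0,0,0,1],[0.325,0.106,0,0,0,0,1]],
  ],
)

```text
time_s: 13.65
tool_pos: [0.5768, 0.3891, 0.1623]
tool_rot: [-179.9, 0.1, 89.9]
force: [0.8, -0.7, 0.2]
grip_width: 0.087
```

servo_tool(
  increments=[
    [[0.001,0,0.04,0,0,0,1],[0.001,0,0.08,0,0,0,1],[0.001,0,0.11,0,0,0,1],[0.001,0,0.13,0,0,0,1],[0.001,0,0.14,0,0,0,1],[0.001,0,0.14,0,0,0,1],[0.001,0,0.14,0,0,0,0],[0.001,0,0.14,0,0,0,0],[0.001,0,0.14,0,0,0,-0.5],[0.001,0,0.14,0,0,0,-0.5],[0.001,0,0.14,0,0,0,-0.5],[0.001,0,0.14,0,0,0,-0.5]],
  ],
)

```text
time_s: 14.85
tool_pos: [0.5755, 0.3923, 0.0246]
tool_rot: [-180.0, -0.0, 90.0]
force: [-3.4, -1.1, 6.0]
grip_width: 0.0613
```

servo_tool(
  increments=[
    [[0,0,-0.03,0,0,0,-0.5],[0,0,-0.07,0,0,0,-0.5],[0,0,-0.11,0,0,0,-0.5],[-0.02,0.002,-0.13,0,0,0,-0.5],[-0.06,0.004,-0.13,0,0,0,-0.5],[-0.105,0.005,-0.13,0,0,0,-0.5],[-0.15,0.005,-0.13,0,0,0,-0.5],[-0.195,0.005,-0.13,0,0,0,-0.5],[-0.24,0.005,-0.13,0,0,0,-0.5],[-0.285,0.005,-0.13,0,0,0,-0.5],[-0.33,0.005,-0.13,0,0,0,-0.5],[-0.36,0.005,-0.12,0,0,0,-0.5],[-0.36,0.005,-0.1,0,0,0,-0.5],[-0.36,0.005,-0.07,0,0,0,-0.5],[-0.36,0.005,-0.04,0,0,0,-0.5],[-0.36,0.005,-0.025,0,0,0,-0.5],[-0.36,0.005,-0.016,0,0,0,-0.5],[-0.36,0.005,-0.013,0,0,0,-0.5],[-0.36,0.005,-0.0105,0,0,0,-0.5],[-0.36,0.005,-0.0105,0,0,0,-0.5]],
  ],
)

```text
time_s: 16.85
tool_pos: [0.5821, 0.0318, 0.035]
tool_rot: [179.9, 0.0, 90.0]
force: [0.5, -0.3, -1.9]
grip_width: 0.0612
```

servo_tool(
  increments=[
    [[0,0,0,0,0,0,1],[0,0,0,0,0,0,1],[0,0,0,0,0,0,1],[0,0,0,0,0,0,1],[0,0,-0.04,0,0,0,1],[0,0,-0.08,0,0,0,1],[0,0,-0.12,0,0,0,1],[0.04,-0.02,-0.13,0,0,0,1],[0.085,-0.04,-0.13,0,0,0,1],[0.13,-0.06,-0.13,0,0,0,1],[0.17,-0.08,-0.13,0,0,0,1],[0.2,-0.11,-0.13,0,0,0,1],[0.2,-0.11,-0.13,0,0,0,1]],
  ],
)

```text
time_s: 18.15
tool_pos: [0.4663, 0.238, 0.1646]
tool_rot: [-180.0, -0.1, 90.6]
force: [-0.9, -0.4, 0.1]
grip_width: 0.0872
```

Run:
```python
from h import *
c=cam('top'); cv2.imwrite('pics/t6.png',c['frame'][180:380,80:420]); s=cam('side');cv2.imwrite('pics/s6.png',s['frame'][130:330,180:400]); obs()
```

```text
t 18.25 pos [0.4706 0.2324 0.1643] rot [1.7994e+02 6.0000e-02 9.0160e+01] F [ 0.8 -1.2 -0.2] w 0.0869
```

View pics/t6.png

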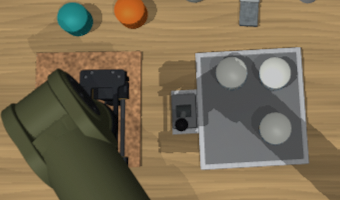

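View pics/s6.png

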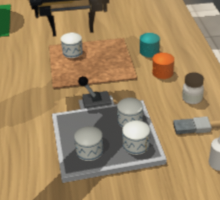

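servo_tool(
  increments=[
    [[0.04,-0.004,0,0,0,0,1],[0.085,-0.004,0,0,0,0,1],[0.12,-0.004,0,0,0,0,1],[0.153,-0.004,0,0,0,0,1],[0.153,-0.004,0,0,0,0,1],[0.153,-0.004,0.04,0,0,0,1],[0.153,-0.004,0.08,0,0,0,1],[0.153,-0.004,0.11,0,0,0,1],[0.153,-0.004,0.13,0,0,0,1],[0.153,-0.004,0.141,0,0,0,1],[0.153,-0.004,0.141,0,0,0,1],[0.153,-0.004,0.141,0,0,0,0],[0.153,-0.004,0.141,0,0,0,0],[0.153,-0.004,0.141,0,0,0,-0.5],[0.153,-0.004,0.141,0,0,0,-0.5],[0.153,-0.004,0.141,0,0,0,-0.5],[0.153,-0.004,0.141,0,0,0,-0.5]],
  ],
)

```text
time_s: 19.95
tool_pos: [0.4668, 0.385, 0.0239]
tool_rot: [-180.0, 0.0, 90.0]
force: [-2.5, -2.2, 5.9]
grip_width: 0.0613
```

servo_tool(
  increments=[
    [[0,0,-0.03,0,0,0,-0.5],[0,0,-0.07,0,0,0,-0.5],[0,0,-0.11,0,0,0,-0.5],[-0.02,0.002,-0.135,0,0,0,-0.5],[-0.06,0.003,-0.135,0,0,0,-0.5],[-0.105,0.003,-0.135,0,0,0,-0.5],[-0.15,0.003,-0.135,0,0,0,-0.5],[-0.195,0.003,-0.135,0,0,0,-0.5],[-0.24,0.003,-0.135,0,0,0,-0.5],[-0.285,0.003,-0.135,0,0,0,-0.5],[-0.33,0.003,-0.135,0,0,0,-0.5],[-0.353,0.003,-0.13,0,0,0,-0.5],[-0.353,0.003,-0.1,0,0,0,-0.5],[-0.353,0.003,-0.07,0,0,0,-0.5],[-0.353,0.003,-0.04,0,0,0,-0.5],[-0.353,0.003,-0.025,0,0,0,-0.5],[-0.353,0.003,-0.016,0,0,0,-0.5],[-0.353,0.003,-0.013,0,0,0,-0.5],[-0.353,0.003,-0.0105,0,0,0,-0.5],[-0.353,0.003,-0.0105,0,0,0,-0.5]],
  ],
)

```text
time_s: 21.95
tool_pos: [0.4709, 0.0316, 0.0342]
tool_rot: [179.9, 0.0, 90.0]
force: [-0.5, -0.1, -2.2]
grip_width: 0.0613
```

servo_tool(
  increments=[
    [[0,0,0,0,0,0,1],[0,0,0,0,0,0,1],[0,0,0,0,0,0,1],[0,0,0,0,0,0,1],[0,0,-0.04,0,0,0,1],[0,0,-0.08,0,0,0,1],[0,0,-0.12,0,0,0,1],[-0.04,0,-0.13,0,0,0,1],[-0.085,0,-0.13,0,0,0,1],[-0.13,0,-0.13,0,0,0,1],[-0.17,0,-0.13,0,0,0,1],[-0.21,0,-0.13,0,0,0,1],[-0.26,0,-0.13,0,0,0,1],[-0.3,0,-0.13,0,0,0,1],[-0.331,0,-0.13,0,0,0,1],[-0.331,0,-0.13,0,0,0,1],[-0.331,0,-0.13,0,0,0,1]],
  ],
)

```text
time_s: 23.65
tool_pos: [0.47, -0.2996, 0.1633]
tool_rot: [-180.0, -0.1, 89.9]
force: [0.2, 1.0, 0.3]
grip_width: 0.0871
```

Run:
```python
from h import *
c=cam('top'); s=cam('side');f=c['frame']
cv2.imwrite('pics/t7.png',np.hstack([cv2.resize(f[200:360,250:410],None,fx=3,fy=3)]))
cv2.imwrite('pics/s7.png',s['frame']);obs()
```

```text
t 23.75 pos [ 0.4706 -0.2978  0.1636] rot [ 1.80e+02 -3.00e-02  9.01e+01] F [ 0.2  0.  -0.2] w 0.0869
```

View pics/t7.png

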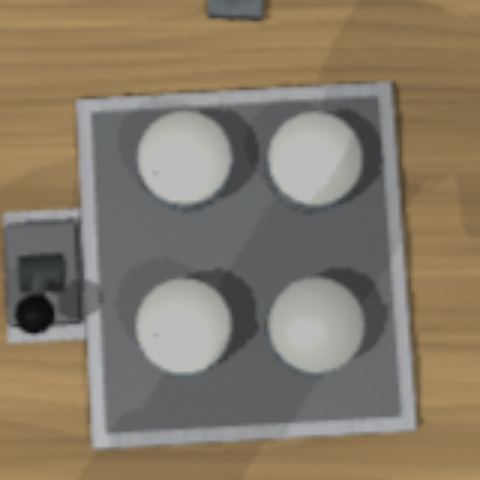

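View pics/s7.png

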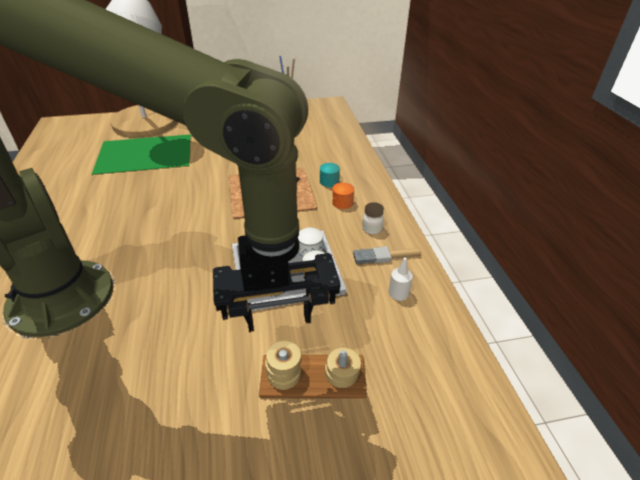

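```bash
cat >> h.py <<'E'
def circ(mm):
    cn=max(cv2.findContours(mm.astype(np.uint8),0,1)[0],key=cv2.contourArea); hull=cv2.convexHull(cn)
    e=cv2.fitEllipse(hull) ; return e
def cups(c):
    f=c['frame']; hsv=cv2.cvtColor(f,cv2.COLOR_BGR2HSV)
    K=np.array(f[:,:,2],int)
    m=(hsv[...,2]>135); m[:,:282]=0;m[:,382:]=0;m[:233]=0;m[343:]=0
    for ce,st,mm in blobs(m,200): print('cup',ce,st[2:],[np.round(v,1) for v in circ(mm)[:2]],ray(c,ce,.068).round(4),ray(c,circ(mm)[0],.068).round(4))
E
python3 - <<'E'
from h import *
c=cam('top'); cups(c)
f=cv2.imread('pics/top0.png'); h=cv2.cvtColor(f,cv2.COLOR_BGR2HSV)
for y,x in [(252,478),(243,487),(300,470),(296,480),(315,490),(261,474)]: print(f[y,x],h[y,x])
E
```

```text
cup [310.8 252.2] [31, 31, 749] [array([310.7, 252.2]), array([30.5, 30.7])] [0.5829 0.0302 0.068 ] [0.5829 0.0303 0.068 ]
cup [354.3 252.5] [31, 30, 740] [array([354.3, 252.5]), array([30.3, 30.7])] [ 0.5815 -0.0563  0.068 ] [ 0.5816 -0.0562  0.068 ]
cup [310.4 308.3] [32, 32, 783] [array([310.4, 308.3]), array([30.9, 31.6])] [0.4721 0.0316 0.068 ] [0.472  0.0316 0.068 ]
cup [354.7 308.1] [31, 31, 758] [array([354.7, 308.2]), array([30.4, 31.2])] [ 0.4717 -0.0552  0.068 ] [ 0.4716 -0.0552  0.068 ]
[ 84 121 144] [ 19 106 144]
[ 96 138 159] [ 20 101 159]
[103 146 165] [ 21  96 165]
[103 147 166] [ 21  97 166]
[103 147 165] [ 21  96 165]
[ 82 116 129] [ 22  93 129]
```

```bash
cat >> h.py <<'E'
def rolls(c,box,z,thr=0,vmin=150):
    f=c['frame'].astype(int); m=(f[...,2]>vmin)&(f[...,2]-f[...,0]<75)&(f[...,2]-f[...,0]>35)
    x0,x1,y0,y1=box; k=np.zeros_like(m); k[y0:y1,x0:x1]=m[y0:y1,x0:x1]
    for ce,st,mm in blobs(k,150): e=circ(mm); print('roll',st,np.round(e[0],1),np.round(e[1],1),ray(c,e[0],z).round(4))
E
python3 - <<'E'
from h import *
c=cam('top'); c['frame']=cv2.imread('pics/top0.png')
f=c['frame'].astype(int)
for n,b,z in(('far',(466,504,236,272),.052),('near',(462,498,288,326),.072)):
    print(n); rolls(c,b,z); rolls(c,b,z,vmin=140)
h=cv2.resize(c['frame'][285:330,455:505],None,fx=12,fy=12,interpolation=cv2.INTER_NEAREST); cv2.imwrite('pics/n1.png',h)
E
```

```text
far
roll [471, 237, 30, 30, 483] [485.9 251.7] [29.2 30.3] [ 0.5829 -0.3221  0.052 ]
roll [471, 237, 31, 30, 534] [485.9 251.6] [29.6 30.8] [ 0.5831 -0.3221  0.052 ]
near
roll [465, 291, 31, 32, 540] [480.1 306. ] [30.3 31.9] [ 0.4734 -0.2998  0.072 ]
roll [465, 290, 31, 34, 613] [479.2 306.7] [31.7 34. ] [ 0.4721 -0.298   0.072 ]
```

View pics/n1.png

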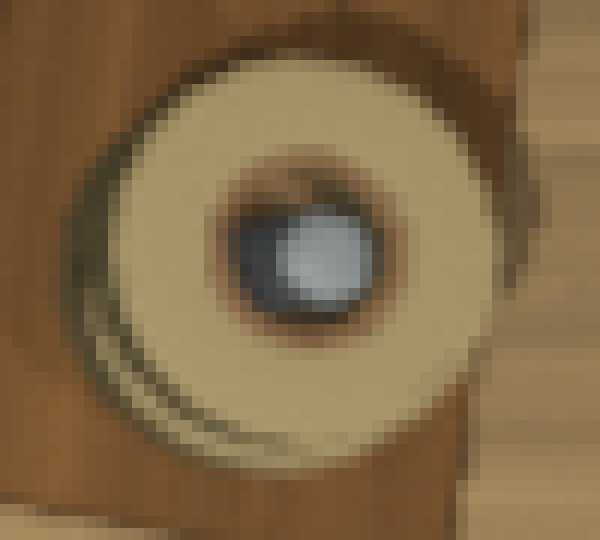

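servo_tool(
  increments=[
    [[0,0.0035,0.03,0,0,0,1],[0,0.0035,0.06,0,0,0,1],[0,0.0035,0.085,0,0,0,1],[0,0.0035,0.1,0,0,0,1],[0,0.0035,0.109,0,0,0,1],[0,0.0035,0.109,0,0,0,1],[0,0.0035,0.109,0,0,0,1],[0,0.0035,0.109,0,0,0,0],[0,0.0035,0.109,0,0,0,0],[0,0.0035,0.109,0,0,0,-0.5],[0,0.0035,0.109,0,0,0,-0.5],[0,0.0035,0.109,0,0,0,-0.5]],
  ],
  squeeze=20,
)

```text
time_s: 25.05
tool_pos: [0.4737, -0.2996, 0.0549]
tool_rot: [180.0, 0.0, 90.0]
force: [0.6, 0.2, 1.8]
grip_width: 0.0624
```

servo_tool(
  increments=[
    [[0,0,-0.02,0,0,0,-0.5],[0,0,-0.05,0,0,0,-0.5],[0,0,-0.09,0,0,0,-0.5],[0.02,-0.003,-0.1,0,0,0,-0.5],[0.06,-0.003,-0.1,0,0,0,-0.5],[0.1,-0.003,-0.1,0,0,0,-0.5],[0.14,-0.003,-0.1,0,0,0,-0.5],[0.18,-0.003,-0.1,0,0,0,-0.5],[0.22,-0.003,-0.1,0,0,0,-0.5],[0.244,-0.003,-0.1,0,0,0,-0.5],[0.244,-0.003,-0.1,0,0,0,-0.5],[0.244,-0.003,-0.08,0,0,0,-0.5],[0.244,-0.003,-0.05,0,0,0,-0.5],[0.244,-0.003,-0.05,0,0,0,-0.5],[0.244,-0.003,-0.05,0,0,0,-0.5]],
  ],
)

```text
time_s: 26.55
tool_pos: [0.4703, -0.0557, 0.1045]
tool_rot: [-179.9, -0.0, 90.0]
force: [0.6, 0.4, 0.3]
grip_width: 0.0622
```

Run:
```python
from h import *
s=cam('side');cv2.imwrite('pics/s8.png',cv2.resize(s['frame'][190:320,210:360],None,fx=5,fy=5));c=cam('top');cv2.imwrite('pics/t8.png',cv2.resize(c['frame'][200:360,250:410],None,fx=3,fy=3));obs()
```

```text
t 26.65 pos [ 0.4716 -0.0558  0.1057] rot [1.799e+02 2.000e-02 8.996e+01] F [-0.5  0.5 -0.7] w 0.0619
```

View pics/s8.png

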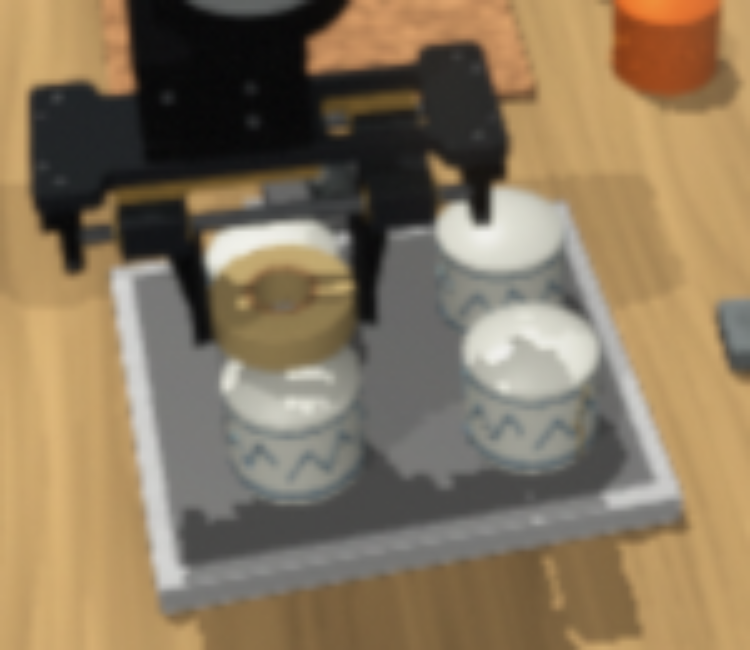

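View pics/t8.png

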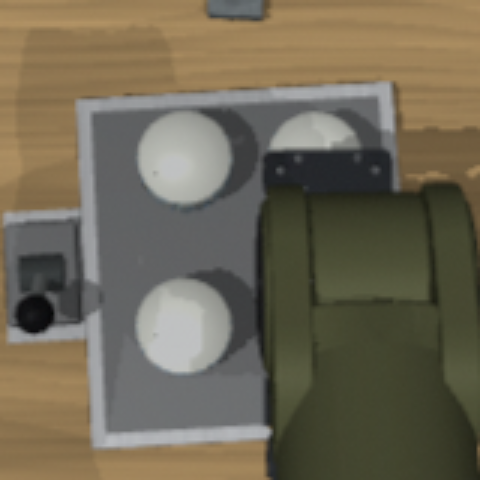

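servo_tool(
  increments=[
    [[0,0,0.012,0,0,0,-0.5],[0,0,0.019,0,0,0,-0.5],[0,0,0.022,0,0,0,-0.5],[0,0,0.024,0,0,0,-0.5],[0,0,0.0245,0,0,0,-0.5],[0,0,0.0245,0,0,0,-0.5]],
  ],
)

```text
time_s: 27.25
tool_pos: [0.4708, -0.0553, 0.0801]
tool_rot: [180.0, 0.0, 90.0]
force: [-0.3, 0.2, -0.3]
grip_width: 0.0621
```

Run:
```python
from h import *
s=cam('side');cv2.imwrite('pics/s9.png',cv2.resize(s['frame'][190:320,210:360],None,fx=5,fy=5));obs()
```

```text
t 27.3 pos [ 0.4708 -0.0554  0.0802] rot [1.7998e+02 1.0000e-02 9.0000e+01] F [-0.3  0.  -0.9] w 0.0623
```

View pics/s9.png

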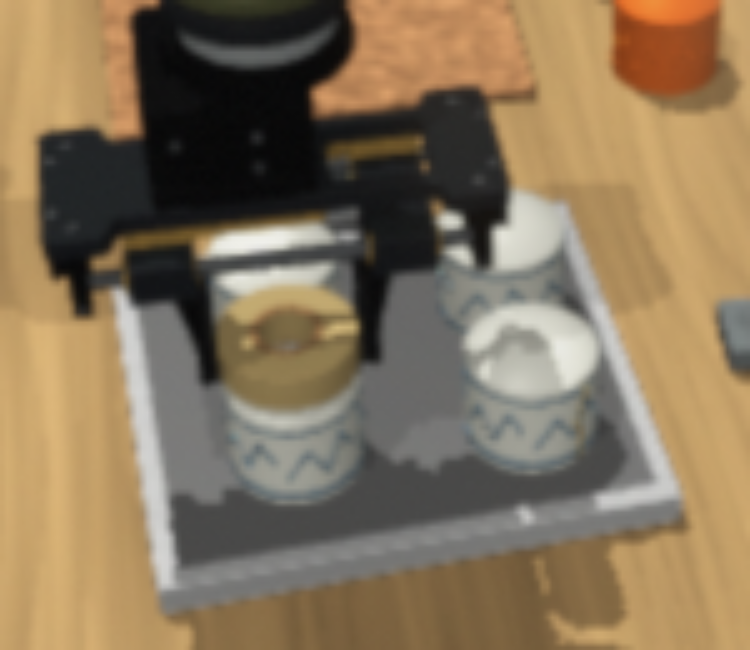

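servo_tool(
  increments=[
    [[0,0,0.001,0,0,0,-0.5],[0,0,0.0015,0,0,0,-0.5],[0,0,0.0015,0,0,0,-0.5]],
  ],
)

```text
time_s: 27.6
tool_pos: [0.4711, -0.0554, 0.0795]
tool_rot: [180.0, 0.0, 90.0]
force: [-2.3, 1.2, 6.8]
grip_width: 0.062
```

servo_tool(
  increments=[
    [[0,0,-0.0005,0,0,0,0.46],[0,0,-0.0005,0,0,0,0.52],[0,0,-0.0005,0,0,0,0.6],[0,0,-0.0005,0,0,0,0.8],[0,0,-0.0005,0,0,0,1],[0,0,-0.0005,0,0,0,1],[0,0,-0.015,0,0,0,1],[0,0,-0.04,0,0,0,1],[0,0,-0.08,0,0,0,1],[-0.03,0.003,-0.085,0,0,0,1],[-0.08,0.003,-0.085,0,0,0,1],[-0.12,0.003,-0.085,0,0,0,1],[-0.16,0.003,-0.085,0,0,0,1],[-0.2,0.003,-0.085,0,0,0,1],[-0.244,0.003,-0.085,0,0,0,1],[-0.244,0.003,-0.085,0,0,0,1]],
  ],
)

```text
time_s: 29.2
tool_pos: [0.4717, -0.3072, 0.1642]
tool_rot: [180.0, 0.2, 89.4]
force: [-0.6, -0.5, 0.4]
grip_width: 0.0873
```

Run:
```python
from h import *
s=cam('side');cv2.imwrite('pics/s10.png',s['frame'][180:400,200:400]);c=cam('top');cv2.imwrite('pics/t10.png',cv2.resize(c['frame'][200:360,250:410],None,fx=4,fy=4,interpolation=cv2.INTER_CUBIC)[:, :640]);obs();cups(c); rolls(c,(335,375,290,327),.097); print(c['frame'][295,345])
```

```text
t 29.3 pos [ 0.4735 -0.3004  0.1642] rot [ 1.7996e+02 -4.0000e-02  8.9840e+01] F [ 0.2  1.1 -0.1] w 0.0871
cup [310.8 252.2] [31, 31, 749] [array([310.7, 252.2]), array([30.5, 30.7])] [0.5829 0.0302 0.068 ] [0.5829 0.0303 0.068 ]
cup [354.3 252.5] [31, 30, 741] [array([354.3, 252.5]), array([30.3, 30.7])] [ 0.5815 -0.0563  0.068 ] [ 0.5816 -0.0562  0.068 ]
cup [355.6 307.5] [32, 33, 603] [array([355.7, 307.3]), array([31.6, 32.2])] [ 0.4728 -0.057   0.068 ] [ 0.4731 -0.0572  0.068 ]
cup [310.4 308.4] [32, 32, 787] [array([310.5, 308.4]), array([31.1, 31.6])] [0.4719 0.0316 0.068 ] [0.4719 0.0315 0.068 ]
roll [341, 292, 31, 32, 522] [355.7 307.4] [30.9 31.2] [ 0.4717 -0.0555  0.097 ]
[ 94 120 132]
```

View pics/s10.png

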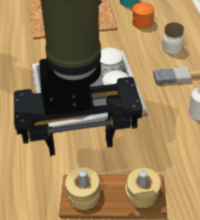

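View pics/t10.png

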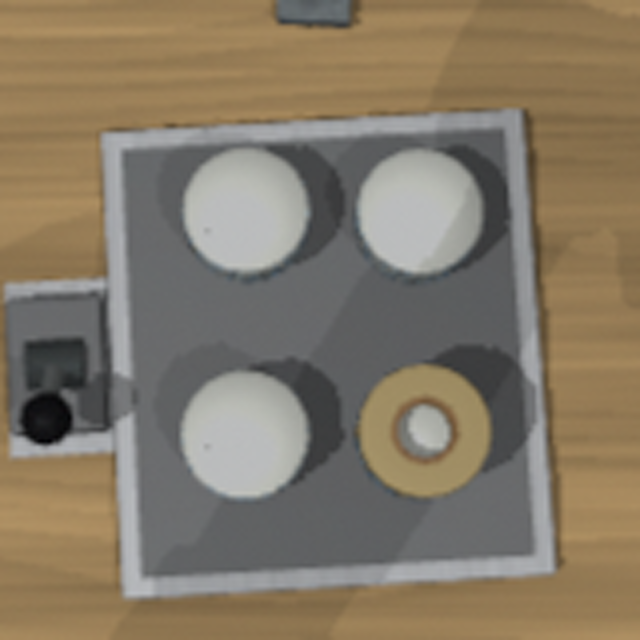

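servo_tool(
  increments=[
    [[-0.01,0.04,0,0,0,0,1],[-0.02,0.08,0,0,0,0,1],[-0.022,0.1085,0,0,0,0,1],[-0.022,0.1085,0.03,0,0,0,1],[-0.022,0.1085,0.07,0,0,0,1],[-0.022,0.1085,0.1,0,0,0,1],[-0.022,0.1085,0.12,0,0,0,1],[-0.022,0.1085,0.129,0,0,0,1],[-0.022,0.1085,0.129,0,0,0,1],[-0.022,0.1085,0.129,0,0,0,1],[-0.022,0.1085,0.129,0,0,0,0],[-0.022,0.1085,0.129,0,0,0,0],[-0.022,0.1085,0.129,0,0,0,-0.5],[-0.022,0.1085,0.129,0,0,0,-0.5],[-0.022,0.1085,0.129,0,0,0,-0.5]],
  ],
)

```text
time_s: 30.8
tool_pos: [0.5824, -0.3216, 0.0351]
tool_rot: [180.0, 0.0, 90.0]
force: [-0.8, 0.5, 3.4]
grip_width: 0.0644
```

servo_tool(
  increments=[
    [[0,0,-0.02,0,0,0,-0.5],[0,0,-0.05,0,0,0,-0.5],[0,0,-0.09,0,0,0,-0.5],[0,0,-0.115,0,0,0,-0.5],[0.04,0,-0.115,0,0,0,-0.5],[0.08,0,-0.115,0,0,0,-0.5],[0.12,-0.0015,-0.115,0,0,0,-0.5],[0.16,-0.0015,-0.115,0,0,0,-0.5],[0.2,-0.0015,-0.115,0,0,0,-0.5],[0.24,-0.0015,-0.115,0,0,0,-0.5],[0.266,-0.0015,-0.11,0,0,0,-0.5],[0.266,-0.0015,-0.1,0,0,0,-0.5],[0.266,-0.0015,-0.08,0,0,0,-0.5],[0.266,-0.0015,-0.06,0,0,0,-0.5],[0.266,-0.0015,-0.05,0,0,0,-0.5],[0.266,-0.0015,-0.047,0,0,0,-0.5],[0.266,-0.0015,-0.0455,0,0,0,-0.5],[0.266,-0.0015,-0.0445,0,0,0,-0.5],[0.266,-0.0015,-0.0445,0,0,0,-0.5]],
  ],
)

```text
time_s: 32.7
tool_pos: [0.5811, -0.0556, 0.0799]
tool_rot: [179.9, 0.0, 90.0]
force: [-1.3, -0.6, 0.9]
grip_width: 0.0644
```

Run:
```python
from h import *
s=cam('side');cv2.imwrite('pics/s11.png',cv2.resize(s['frame'][190:320,210:360],None,fx=5,fy=5));obs()
```

```text
t 32.75 pos [ 0.5811 -0.0556  0.0799] rot [1.7994e+02 4.0000e-02 8.9980e+01] F [-1.  -0.5  2.1] w 0.0648
```

View pics/s11.png

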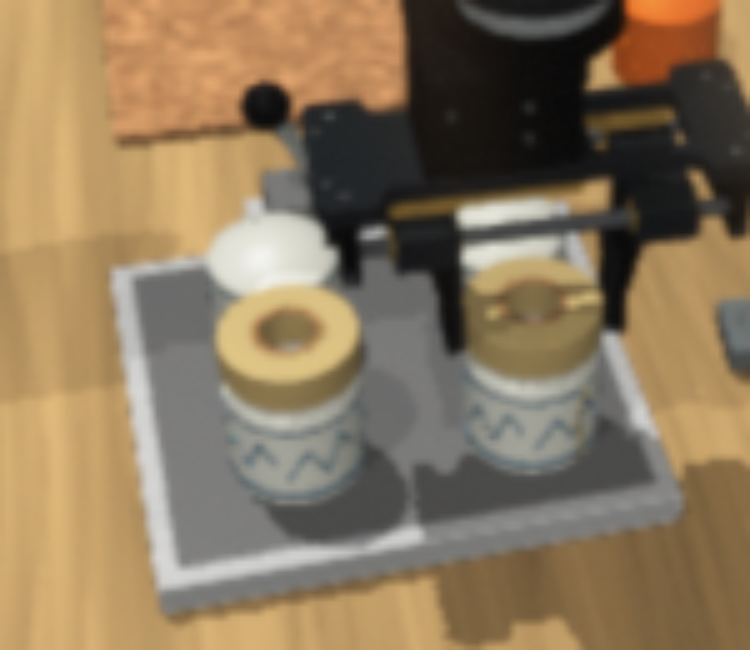

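servo_tool(
  increments=[
    [[0,0,0,0,0,0,0.5],[0,0,0,0,0,0,0.56],[0,0,0,0,0,0,0.64],[0,0,0,0,0,0,0.8],[0,0,0,0,0,0,1],[0,0,0,0,0,0,1],[0,0,-0.015,0,0,0,1],[0,0,-0.04,0,0,0,1],[0,0,-0.08,0,0,0,1],[-0.03,-0.01,-0.085,0,0,0,1],[-0.07,-0.04,-0.085,0,0,0,1],[-0.1,-0.06,-0.085,0,0,0,1],[-0.12,-0.08,-0.085,0,0,0,1],[-0.12,-0.108,-0.085,0,0,0,1],[-0.12,-0.108,-0.085,0,0,0,1]],
  ],
)

```text
time_s: 34.25
tool_pos: [0.4699, -0.1768, 0.1647]
tool_rot: [-179.9, 0.1, 89.8]
force: [0.0, -0.3, -0.2]
grip_width: 0.0871
```

Run:
```python
from h import *
c=cam('top');cv2.imwrite('pics/t12.png',cv2.resize(c['frame'][210:350,270:520],None,fx=3.2,fy=3.2,interpolation=cv2.INTER_CUBIC));obs();cups(c); rolls(c,(335,375,235,271),.097)
rolls(c,(462,498,288,326),.052)
h=cv2.resize(c['frame'][285:330,455:505],None,fx=12,fy=12,interpolation=cv2.INTER_NEAREST); cv2.imwrite('pics/n2.png',h)
```

```text
t 34.3 pos [ 0.4719 -0.1761  0.1651] rot [1.7997e+02 1.2000e-01 8.9880e+01] F [ 1.3  0.2 -0.2] w 0.0865
cup [355.  250.4] [32, 32, 695] [array([354.9, 250.2]), array([31.2, 31.6])] [ 0.5857 -0.0577  0.068 ] [ 0.586  -0.0575  0.068 ]
cup [310.6 252.2] [31, 31, 746] [array([310.6, 252.2]), array([30.5, 30.6])] [0.5829 0.0306 0.068 ] [0.583  0.0305 0.068 ]
cup [355.6 307.3] [33, 33, 813] [array([355.7, 307.3]), array([32.4, 32.8])] [ 0.4732 -0.057   0.068 ] [ 0.4732 -0.0571  0.068 ]
cup [310.4 308.4] [32, 32, 775] [array([310.4, 308.4]), array([31. , 31.3])] [0.4719 0.0316 0.068 ] [0.4718 0.0316 0.068 ]
roll [340, 235, 31, 31, 523] [354.9 250.4] [30.6 30.9] [ 0.5817 -0.056   0.097 ]
```

View pics/t12.png

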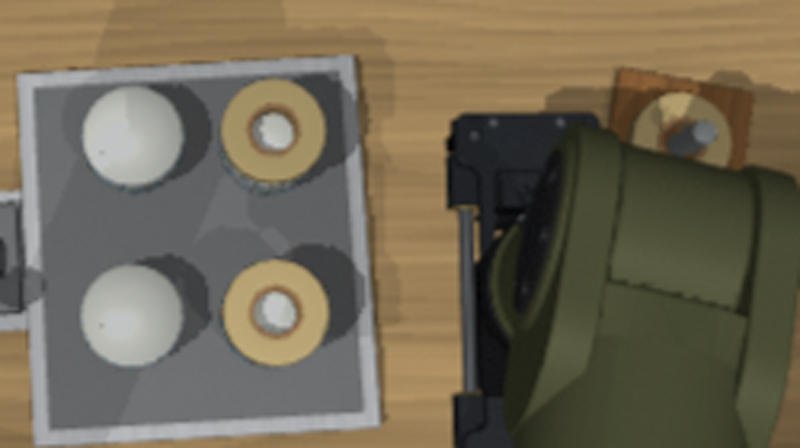

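View pics/n2.png

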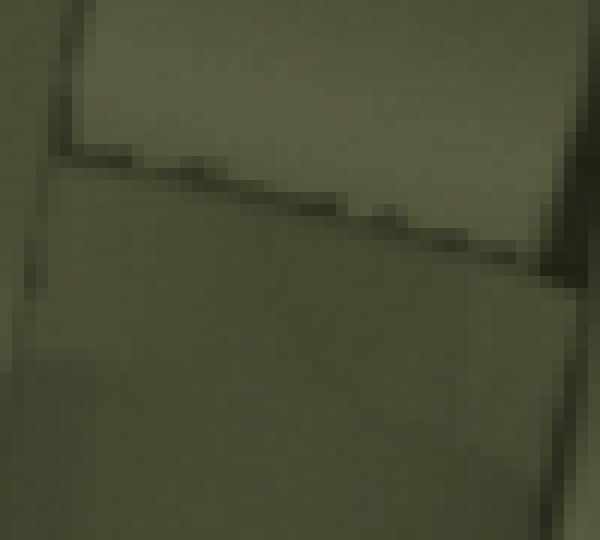

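Run:
```python
from h import *
s=cam('side'); fr=s['frame']
h=cv2.resize(fr[330:410,250:380],None,fx=6,fy=6,interpolation=cv2.INTER_CUBIC); cv2.imwrite('pics/n3.png',h)
g=cv2.imread('pics/side0.png')
for im,z,b,n in((g,.072,(260,306,340,392),'near0'),(g,.052,(325,364,345,392),'far0'),(fr,.052,(260,306,340,392),'near1'),(fr,.032,(325,364,345,392),'far1')):
    s['frame']=im; print(n)
    for v in(150,165,180): rolls(s,b,z,vmin=v)
```

```text
near0
far0
near1
far1
```

View pics/n3.png

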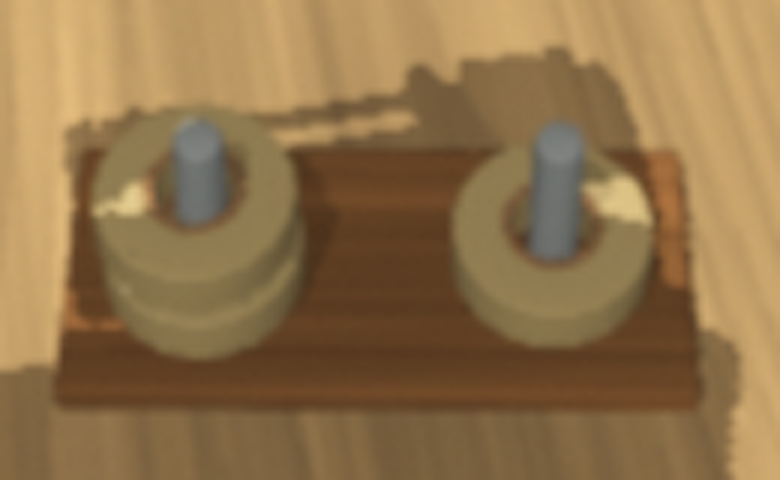

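Run:
```python
from h import *
s=cam('side')
def q(a,b): return (250+a/6-.42,330+b/6-.42)
for n,a,b,z in(('near0',203,152,.072),('far0',563,194,.052),('near1',197,195,.052),('far1',554,230,.032)): print(n,ray(s,q(a,b),z).round(4))
```

```text
near0 [ 0.4743 -0.3021  0.072 ]
far0 [ 0.5826 -0.3244  0.052 ]
near1 [ 0.4714 -0.3033  0.052 ]
far1 [ 0.5807 -0.3237  0.032 ]
```

servo_tool(
  increments=[
    [[-0.04,0,0,0,0,0,1],[-0.08,0,0,0,0,0,1],[-0.11,0,0,0,0,0,1],[-0.1245,0,0,0,0,0,1],[-0.1245,0,0.03,0,0,0,1],[-0.1245,0,0.07,0,0,0,1],[-0.1245,0,0.1,0,0,0,1],[-0.1245,0,0.12,0,0,0,1],[-0.1245,0,0.1295,0,0,0,1],[-0.1245,0,0.1295,0,0,0,1],[-0.1245,0,0.1295,0,0,0,1],[-0.1245,0,0.1295,0,0,0,0],[-0.1245,0,0.1295,0,0,0,0],[-0.1245,0,0.1295,0,0,0,-0.5],[-0.1245,0,0.1295,0,0,0,-0.5],[-0.1245,0,0.1295,0,0,0,-0.5]],
  ],
)

```text
time_s: 36.0
tool_pos: [0.4724, -0.3003, 0.0351]
tool_rot: [-180.0, 0.0, 90.0]
force: [-1.5, 0.7, 4.5]
grip_width: 0.0642
```

servo_tool(
  increments=[
    [[0,0,-0.02,0,0,0,-0.5],[0,0,-0.05,0,0,0,-0.5],[0,0,-0.09,0,0,0,-0.5],[0,0,-0.115,0,0,0,-0.5],[0.04,0.02,-0.115,0,0,0,-0.5],[0.08,0.04,-0.115,0,0,0,-0.5],[0.12,0.06,-0.115,0,0,0,-0.5],[0.16,0.08,-0.115,0,0,0,-0.5],[0.2,0.1,-0.115,0,0,0,-0.5],[0.24,0.11,-0.115,0,0,0,-0.5],[0.285,0.11,-0.115,0,0,0,-0.5],[0.331,0.11,-0.11,0,0,0,-0.5],[0.331,0.11,-0.1,0,0,0,-0.5],[0.331,0.11,-0.08,0,0,0,-0.5],[0.331,0.11,-0.06,0,0,0,-0.5],[0.331,0.11,-0.05,0,0,0,-0.5],[0.331,0.11,-0.047,0,0,0,-0.5],[0.331,0.11,-0.0455,0,0,0,-0.5],[0.331,0.11,-0.0445,0,0,0,-0.5],[0.331,0.11,-0.0445,0,0,0,-0.5]],
  ],
)

```text
time_s: 38.0
tool_pos: [0.5828, 0.031, 0.08]
tool_rot: [180.0, 0.0, 90.0]
force: [-2.5, -0.6, 3.2]
grip_width: 0.0641
```

Run:
```python
from h import *
s=cam('side');cv2.imwrite('pics/s13.png',cv2.resize(s['frame'][190:320,210:360],None,fx=5,fy=5));obs()
```

```text
t 38.05 pos [0.5828 0.031  0.08  ] rot [1.7998e+02 3.0000e-02 8.9980e+01] F [-3.7 -0.2  3. ] w 0.0641
```

View pics/s13.png

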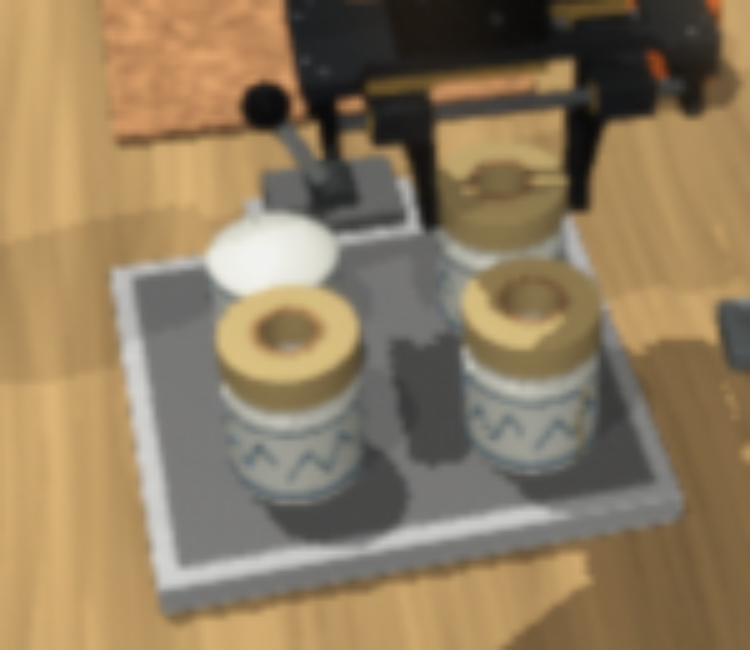

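servo_tool(
  increments=[
    [[0,-0.0005,0,0,0,0,0.5],[0,-0.0005,0,0,0,0,0.56],[0,-0.0005,0,0,0,0,0.64],[0,-0.0005,0,0,0,0,0.8],[0,-0.0005,0,0,0,0,1],[0,-0.0005,0,0,0,0,1],[0,0,-0.015,0,0,0,1],[0,0,-0.04,0,0,0,1],[0,0,-0.08,0,0,0,1],[0.04,0,-0.085,0,0,0,1],[0.08,0,-0.085,0,0,0,1],[0.12,0,-0.085,0,0,0,1],[0.16,0,-0.085,0,0,0,1],[0.2,0,-0.085,0,0,0,1],[0.22,0,-0.085,0,0,0,1],[0.22,0,-0.085,0,0,0,1]],
  ],
)

```text
time_s: 39.65
tool_pos: [0.5813, 0.2563, 0.1654]
tool_rot: [180.0, -0.2, 90.4]
force: [-0.6, 0.8, 0.4]
grip_width: 0.0871
```

Run:
```python
from h import *
c=cam('top');cv2.imwrite('pics/t14.png',cv2.resize(c['frame'][210:350,270:520],None,fx=3.2,fy=3.2,interpolation=cv2.INTER_CUBIC));obs();cups(c); rolls(c,(295,328,235,271),.097)
print('near');rolls(c,(462,498,288,326),.032);print('far');rolls(c,(462,505,235,275),.032)
h=cv2.resize(c['frame'][230:330,450:510],None,fx=6,fy=6,interpolation=cv2.INTER_CUBIC); cv2.imwrite('pics/n4.png',h)
```

```text
t 39.7 pos [0.5822 0.2533 0.1651] rot [ 1.7997e+02 -6.0000e-02  9.0200e+01] F [-0.3 -0.8  0.5] w 0.0865
cup [362.  242.9] [22, 22, 220] [array([361.1, 243.7]), array([13.2, 28.8])] [ 0.6007 -0.072   0.068 ] [ 0.599  -0.0702  0.068 ]
cup [310.5 308.4] [32, 32, 812] [array([310.5, 308.4]), array([31.7, 32. ])] [0.4719 0.0314 0.068 ] [0.4718 0.0314 0.068 ]
cup [354.7 309.3] [32, 30, 686] [array([355.3, 308.3]), array([30.5, 32.8])] [ 0.4693 -0.0551  0.068 ] [ 0.4712 -0.0564  0.068 ]
near
roll [462, 293, 31, 31, 549] [476.8 307.7] [30.  31.6] [ 0.4718 -0.3032  0.032 ]
far
roll [468, 239, 31, 30, 521] [482.8 254. ] [29.5 31.1] [ 0.5809 -0.3208  0.032 ]
```

View pics/t14.png

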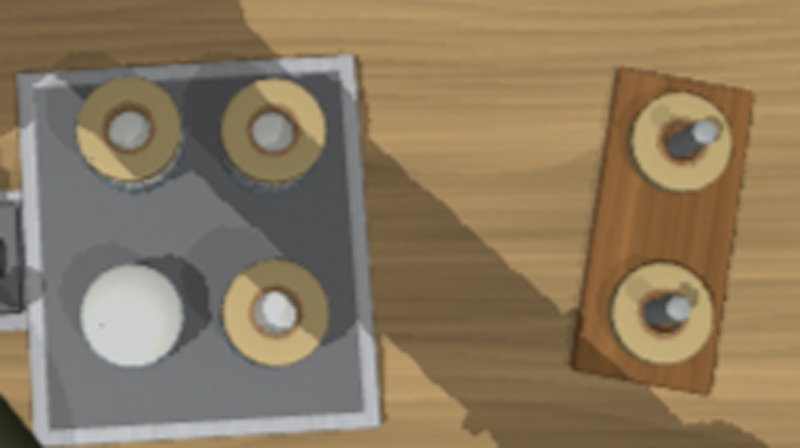

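View pics/n4.png

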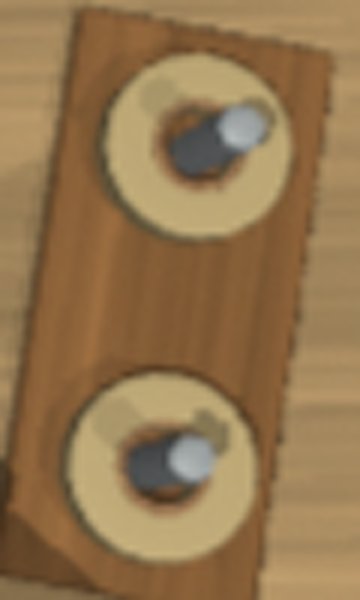

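Run:
```python
from h import *
c=cam('top')
f=c['frame'].astype(int); m=(f[...,2]-f[...,0]>18)&(f[...,2]-f[...,0]<85); 
for n,b in (('r3',(290,330,232,272)),('r2',(335,375,232,272)),('r1',(335,375,288,328))):
    k=np.zeros_like(m); x0,x1,y0,y1=b; k[y0:y1,x0:x1]=m[y0:y1,x0:x1]
    for ce,st,mm in blobs(k,150): e=circ(mm); print(n,st,np.round(e[0],1),np.round(e[1],1),ray(c,e[0],.097).round(4))
```

```text
r3 [294, 234, 33, 33, 750] [309.9 250.1] [32.8 32.9] [0.5831 0.0314 0.097 ]
r2 [339, 234, 33, 34, 742] [355.1 250.5] [32.7 33. ] [ 0.5816 -0.0563  0.097 ]
r1 [339, 291, 34, 34, 762] [355.8 307.5] [33.3 33.5] [ 0.4716 -0.0558  0.097 ]
```

servo_tool(
  increments=[
    [[-0.04,-0.01,0,0,0,0,1],[-0.085,-0.02,0,0,0,0,1],[-0.13,-0.03,0,0,0,0,1],[-0.175,-0.04,0,0,0,0,1],[-0.22,-0.05,0,0,0,0,1],[-0.265,-0.06,0,0,0,0,1],[-0.31,-0.07,0,0,0,0,1],[-0.355,-0.08,0,0,0,0,1],[-0.4,-0.09,0,0,0,0,1],[-0.445,-0.1,0,0,0,0,1],[-0.49,-0.11,0,0,0,0,1],[-0.53,-0.111,0,0,0,0,1],[-0.556,-0.111,0,0,0,0,1],[-0.556,-0.111,0,0,0,0,1],[-0.556,-0.111,0.02,0,0,0,1],[-0.556,-0.111,0.05,0,0,0,1],[-0.556,-0.111,0.09,0,0,0,1],[-0.556,-0.111,0.09,0,0,0,1]],
  ],
)

```text
time_s: 41.55
tool_pos: [0.467, -0.3033, 0.0696]
tool_rot: [-179.5, -0.3, 89.9]
force: [-0.5, -0.1, -0.6]
grip_width: 0.087
```

servo_tool(
  increments=[
    [[0,0,0,0,0,0,1],[0,0,0,0,0,0,1]],
  ],
)

```text
time_s: 41.75
tool_pos: [0.4728, -0.3058, 0.0764]
tool_rot: [179.8, 0.1, 90.0]
force: [0.3, -0.3, 0.4]
grip_width: 0.0868
```

servo_tool(
  increments=[
    [[0.001,0,0.01,0,0,0,1],[0.001,0,0.025,0,0,0,1],[0.001,0,0.04,0,0,0,1],[0.001,0,0.05,0,0,0,1],[0.001,0,0.055,0,0,0,1],[0.001,0,0.055,0,0,0,1],[0.001,0,0.055,0,0,0,1]],
  ],
)

```text
time_s: 42.45
tool_pos: [0.4719, -0.3039, 0.0191]
tool_rot: [180.0, -0.0, 90.0]
force: [-0.1, 0.3, -0.3]
grip_width: 0.087
```

servo_tool(
  increments=[
    [[0.0005,0,0.0025,0,0,0,1],[0.0005,0,0.0025,0,0,0,1],[0.0005,0,0.0025,0,0,0,0],[0.0005,0,0.0025,0,0,0,0],[0.0005,0,0.0025,0,0,0,-0.5],[0.0005,0,0.0025,0,0,0,-0.5],[0.0005,0,0.0025,0,0,0,-0.5]],
  ],
)

```text
time_s: 43.15
tool_pos: [0.4717, -0.3034, 0.0166]
tool_rot: [180.0, 0.0, 90.0]
force: [-0.2, 0.1, 1.3]
grip_width: 0.0639
```

servo_tool(
  increments=[
    [[0,0,-0.02,0,0,0,-0.5],[0,0,-0.05,0,0,0,-0.5],[0,0,-0.09,0,0,0,-0.5],[0,0,-0.12,0,0,0,-0.5],[0,0,-0.135,0,0,0,-0.5],[0.04,0,-0.135,0,0,0,-0.5],[0.08,0,-0.135,0,0,0,-0.5],[0.12,0,-0.135,0,0,0,-0.5],[0.16,0,-0.135,0,0,0,-0.5],[0.2,-0.001,-0.135,0,0,0,-0.5],[0.24,-0.001,-0.135,0,0,0,-0.5],[0.285,-0.001,-0.135,0,0,0,-0.5],[0.32,-0.001,-0.135,0,0,0,-0.5],[0.3345,-0.001,-0.13,0,0,0,-0.5],[0.3345,-0.001,-0.12,0,0,0,-0.5],[0.3345,-0.001,-0.1,0,0,0,-0.5],[0.3345,-0.001,-0.08,0,0,0,-0.5],[0.3345,-0.001,-0.07,0,0,0,-0.5],[0.3345,-0.001,-0.068,0,0,0,-0.5],[0.3345,-0.001,-0.0665,0,0,0,-0.5]],
  ],
)

```text
time_s: 45.15
tool_pos: [0.4707, 0.0306, 0.0829]
tool_rot: [-180.0, -0.0, 89.9]
force: [-0.3, -0.5, -0.5]
grip_width: 0.0639
```

Run:
```python
from h import *
s=cam('side');cv2.imwrite('pics/s15.png',cv2.resize(s['frame'][190:320,210:360],None,fx=5,fy=5));obs()
```

```text
t 45.2 pos [0.471  0.0307 0.0831] rot [179.99  -0.    89.95] F [ 0.6  0.3 -0.6] w 0.0641
```

View pics/s15.png

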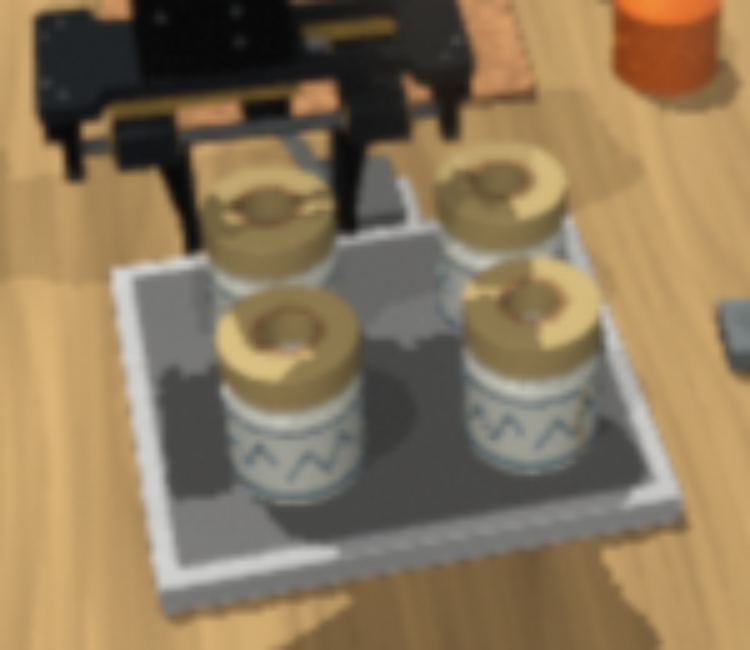

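servo_tool(
  increments=[
    [[0.0005,0,0.001,0,0,0,-0.5],[0.0005,0,0.0025,0,0,0,-0.5],[0.0005,0,0.0025,0,0,0,-0.5]],
  ],
)

```text
time_s: 45.5
tool_pos: [0.4714, 0.0316, 0.0813]
tool_rot: [179.9, 0.0, 90.0]
force: [-0.1, -0.3, 3.1]
grip_width: 0.0641
```

servo_tool(
  increments=[
    [[0,0,0,0,0,0,0.5],[0,0,0,0,0,0,0.56],[0,0,0,0,0,0,0.64],[0,0,0,0,0,0,0.8],[0,0,0,0,0,0,1],[0,0,0,0,0,0,1],[0,0,-0.015,0,0,0,1],[0,0,-0.04,0,0,0,1],[0,0,-0.08,0,0,0,1],[0.04,0.005,-0.085,0,0,0,1],[0.08,0.02,-0.085,0,0,0,1],[0.12,0.03,-0.085,0,0,0,1],[0.16,0.03,-0.085,0,0,0,1],[0.2,0.03,-0.085,0,0,0,-1],[0.24,0.03,-0.085,0,0,0,-1],[0.24,0.03,-0.085,0,0,0,-1],[0.24,0.03,-0.085,0,0,0,-1],[0.24,0.03,-0.085,0,0,0,-1]],
  ],
)

```text
time_s: 47.3
tool_pos: [0.5013, 0.2702, 0.1659]
tool_rot: [180.0, 0.1, 89.9]
force: [0.7, -0.3, -0.2]
grip_width: 0.0551
```

```bash
cat >> h.py <<'E'
def rr(c):
    f=c['frame'].astype(int); m=(f[...,2]-f[...,0]>18)&(f[...,2]-f[...,0]<85)
    for n,b in (('r3',(290,330,232,272)),('r2',(335,375,232,272)),('r1',(335,375,288,328)),('r4',(290,330,288,328))):
        k=np.zeros_like(m); x0,x1,y0,y1=b; k[y0:y1,x0:x1]=m[y0:y1,x0:x1]
        for ce,st,mm in blobs(k,150): e=circ(mm); print(n,st,np.round(e[0],1),np.round(e[1],1),ray(c,e[0],.097).round(4))
E
python3 - <<'E'
from h import *
c=cam('top');cv2.imwrite('pics/t16.png',cv2.resize(c['frame'][210:350,240:400],None,fx=4,fy=4,interpolation=cv2.INTER_CUBIC));obs();rr(c)
s=cam('side');cv2.imwrite('pics/s16.png',cv2.resize(s['frame'][190:320,210:360],None,fx=5,fy=5,interpolation=cv2.INTER_CUBIC))
E
```

```text
t 47.35 pos [0.5015 0.2697 0.1658] rot [1.7997e+02 7.0000e-02 8.9840e+01] F [-0.5  0.3  0.5] w 0.051
r3 [294, 234, 33, 33, 753] [310. 250.] [32.8 33. ] [0.5832 0.0311 0.097 ]
r2 [339, 234, 33, 34, 756] [355.  250.5] [32.7 33.2] [ 0.5815 -0.0562  0.097 ]
r1 [339, 291, 34, 33, 743] [355.8 307.2] [33.  33.4] [ 0.4721 -0.0557  0.097 ]
r4 [294, 291, 33, 34, 762] [310.  307.5] [33.3 33.5] [0.4723 0.0318 0.097 ]
```

View pics/t16.png

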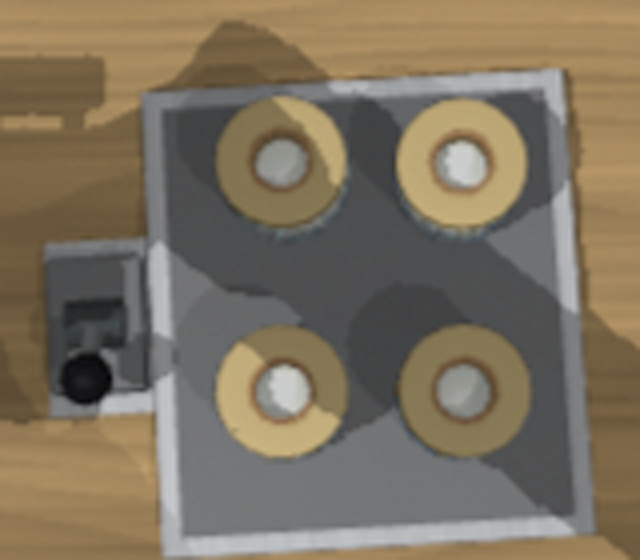

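View pics/s16.png

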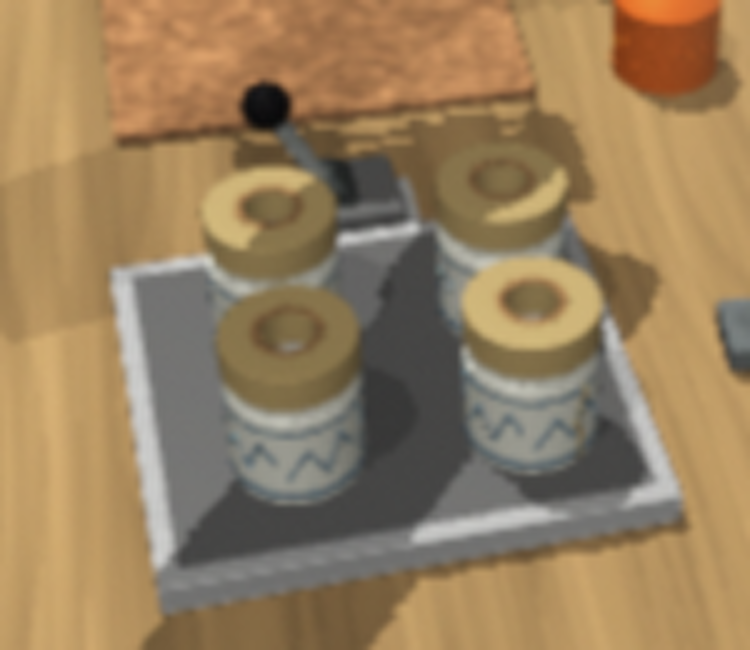

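servo_tool(
  increments=[
    [[-0.04,-0.02,0,0,0,0,-1],[-0.08,-0.04,0,0,0,0,-1],[-0.12,-0.06,0,0,0,0,-1],[-0.143,-0.066,0,0,0,0,-1],[-0.143,-0.066,0,0,0,0,-1],[-0.143,-0.066,0,0,0,0,-1],[-0.143,-0.066,0.03,0,0,0,-1],[-0.143,-0.066,0.06,0,0,0,-1],[-0.143,-0.066,0.085,0,0,0,-1],[-0.143,-0.066,0.1,0,0,0,-1],[-0.143,-0.066,0.1,0,0,0,-1],[-0.143,-0.066,0.1,0,0,0,-1]],
  ],
)

```text
time_s: 48.6
tool_pos: [0.4349, 0.1301, 0.0659]
tool_rot: [-180.0, -0.1, 90.1]
force: [-1.0, 0.3, 1.1]
grip_width: 0.0006
```

Run:
```python
from h import *
s=cam('side');cv2.imwrite('pics/s17.png',cv2.resize(s['frame'][170:320,200:360],None,fx=4,fy=4,interpolation=cv2.INTER_CUBIC)); obs()
```

```text
t 48.65 pos [0.4354 0.1298 0.0664] rot [ 1.7994e+02 -7.0000e-02  9.0060e+01] F [0.6 0.6 0.1] w 0.0001
```

View pics/s17.png

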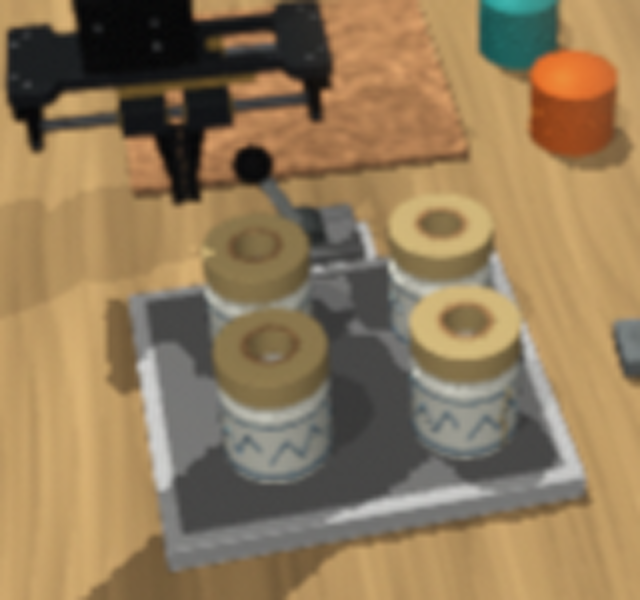

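servo_tool(
  increments=[
    [[-0.003,0.015,0,0,0,0,-1],[-0.003,0.025,0,0,0,0,-1],[-0.003,0.033,0,0,0,0,-1],[-0.003,0.041,0,0,0,0,-1],[-0.003,0.049,0,0,0,0,-1],[-0.003,0.057,0,0,0,0,-1],[-0.003,0.065,0,0,0,0,-1],[-0.003,0.072,0,0,0,0,-1],[-0.003,0.078,0,0,0,0,-1],[-0.003,0.082,0,0,0,0,-1],[-0.003,0.082,0,0,0,0,-1]],
  ],
)

```text
time_s: 49.75
tool_pos: [0.5171, 0.1255, 0.0654]
tool_rot: [-180.0, -0.0, 90.0]
force: [-1.4, -0.4, 0.3]
grip_width: 0.0002
```

Run:
```python
from h import *
s=cam('side');cv2.imwrite('pics/s18.png',cv2.resize(s['frame'][170:320,200:360],None,fx=4,fy=4,interpolation=cv2.INTER_CUBIC)); obs()
```

```text
t 49.8 pos [0.517  0.1256 0.0655] rot [179.98  -0.    89.99] F [-0.5 -0.2 -0. ] w 0.0005
```

View pics/s18.png

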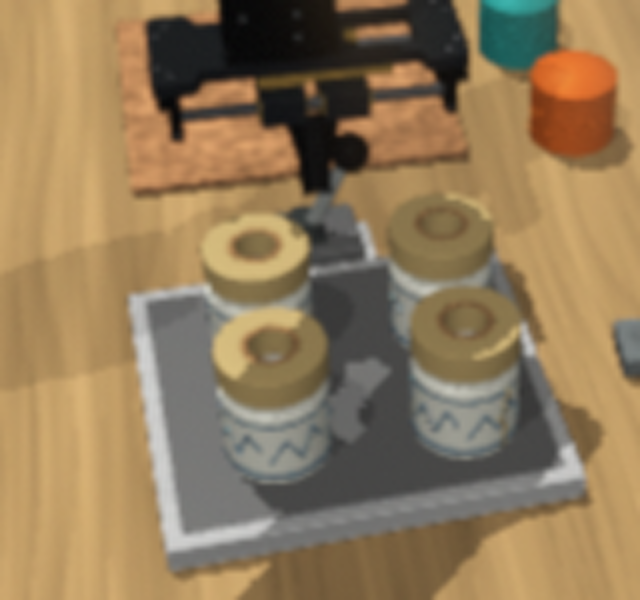

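servo_tool(
  increments=[
    [[0,0.004,0,0,0,0,-1],[0,0.008,0,0,0,0,-1],[0,0.01,0,0,0,0,-1],[0,0.01,0,0,0,0,-1]],
  ],
)

```text
time_s: 50.2
tool_pos: [0.5205, 0.1256, 0.0646]
tool_rot: [-179.3, 0.2, 90.1]
force: [-15.0, -1.5, 10.8]
grip_width: 0.0003
```

servo_tool(
  increments=[
    [[0,-0.015,0,0,0,0,-1],[0,-0.03,0,0,0,0,-1],[0,-0.03,-0.04,0,0,0,-1],[0,-0.03,-0.08,0,0,0,-1],[0,-0.03,-0.1,0,0,0,-1],[0.05,-0.03,-0.1,0,0,0,-1],[0.1,-0.03,-0.1,0,0,0,-1],[0.15,-0.03,-0.1,0,0,0,-1],[0.2,-0.03,-0.1,0,0,0,-1],[0.2,-0.03,-0.1,0,0,0,-1],[0.2,-0.03,-0.1,0,0,0,-1]],
  ],
)

```text
time_s: 51.3
tool_pos: [0.4957, 0.328, 0.1655]
tool_rot: [-180.0, -0.0, 90.3]
force: [0.2, -0.8, 0.4]
grip_width: 0.0009
```

Run:
```python
from h import *
c=cam('top');cv2.imwrite('pics/t19.png',cv2.resize(c['frame'][210:350,240:400],None,fx=4,fy=4,interpolation=cv2.INTER_CUBIC));obs();rr(c)
s=cam('side');cv2.imwrite('pics/s19.png',cv2.resize(s['frame'][170:320,200:360],None,fx=4,fy=4,interpolation=cv2.INTER_CUBIC)); cv2.imwrite('pics/s19f.png',s['frame'])
m=c['frame'].max(2)<45; m[:,:245]=0;m[:,280:]=0;m[:265]=0;m[315:]=0
for b in blobs(m,20): print(b[0],b[1],ray(c,b[0],.083))
for x in(.543,.547,.551): print(proj(c,(x,.127,.083)),proj(s,(x,.127,.083)))
```

```text
t 51.35 pos [0.4968 0.3257 0.1653] rot [1.7998e+02 3.0000e-02 9.0050e+01] F [ 0.5 -1.8 -0. ] w 0.0006
r3 [294, 234, 33, 33, 759] [310. 250.] [32.9 33. ] [0.5833 0.0312 0.097 ]
r2 [339, 234, 33, 34, 755] [355.  250.5] [32.7 33.2] [ 0.5815 -0.0562  0.097 ]
r1 [339, 291, 34, 34, 748] [355.8 307.2] [33.2 33.4] [ 0.4722 -0.0558  0.097 ]
r4 [294, 291, 33, 34, 756] [310.  307.5] [32.9 33.7] [0.4724 0.0317 0.097 ]
[259.9 271.4] [254, 266, 12, 12, 121] [0.54394969 0.12954904 0.083     ]
[261.2013604  271.87273577] [287.61054154 208.11500923]
[261.21535795 269.83324729] [289.15974566 207.9458596 ]
[261.22934072 267.79591184] [290.7072312  207.77689762]
```

View pics/t19.png

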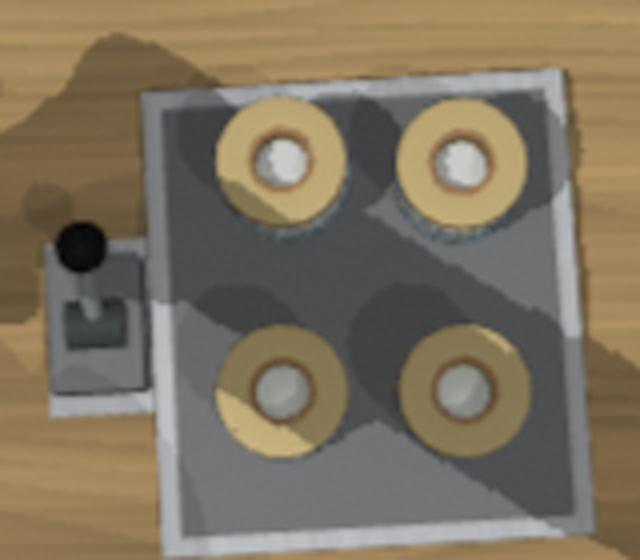

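View pics/s19f.png

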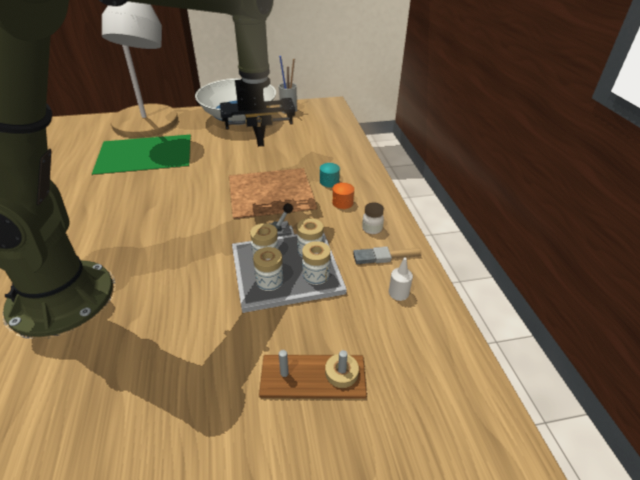

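Run:
```python
from h import *
c=cam('top'); s=cam('side')
def meas(f,cc,box,t=45,z=.083):
    m=f.max(2)<t; x0,x1,y0,y1=box; k=np.zeros_like(m); k[y0:y1,x0:x1]=m[y0:y1,x0:x1]
    for b in blobs(k,20):
        print(t,b[0],b[1],ray(cc,b[0],z).round(4), np.round(cv2.minEnclosingCircle(max(cv2.findContours(b[2].astype(np.uint8),0,1)[0],key=len))[0],1))
for t in(30,45):
    meas(cv2.imread('pics/top0.png'),c,(250,275,290,315),t); meas(c['frame'],c,(250,275,262,280),t)
    meas(cv2.imread('pics/side0.png'),s,(255,272,203,218),t); meas(s['frame'],s,(280,300,200,217),t)
for th in (-.5,.4,.45,.5):
    P=(.5135+.07*np.sin(th),.128,.022+.07*np.cos(th)); print(th,proj(c,P),proj(s,P))
print('block', [ray(c,(240+a/4-.4,210+b/4-.4),.025).round(4) for a,b in((45,245),(150,238),(48,395),(152,388))])
```

```text
30 [261.4 304.2] [256, 299, 12, 12, 111] [0.4801 0.1262 0.083 ] [261.2 304.4]
30 [260.  271.3] [254, 266, 12, 12, 113] [0.5441 0.1294 0.083 ] [260.  271.4]
30 [262.6 210.6] [259, 207, 8, 8, 54] [0.4791 0.128  0.083 ] [262.7 210.7]
30 [287.3 207.9] [284, 205, 8, 7, 43] [0.5423 0.1281 0.083 ] [287.4 207.8]
45 [261.2 304. ] [255, 298, 13, 13, 127] [0.4805 0.1266 0.083 ] [261.2 303.9]
45 [259.8 271.4] [254, 266, 12, 12, 122] [0.544  0.1297 0.083 ] [260.  271.4]
45 [262.7 210.8] [259, 207, 9, 9, 67] [0.4793 0.1271 0.083 ] [262.5 211. ]
45 [287.5 207.9] [283, 204, 10, 9, 61] [0.5429 0.128  0.083 ] [287.5 208. ]
-0.5 [260.44029855 304.30597712] [262.90687711 210.43786965]
0.4 [260.5038584  272.84300089] [286.63520177 206.88667512]
0.45 [260.58918971 271.28751092] [287.89349663 207.2069448 ]
0.5 [260.68200358 269.78426066] [289.1213276  207.57913382]
block [array([0.5512, 0.154 , 0.025 ]), array([0.5544, 0.1002, 0.025 ]), array([0.4749, 0.1517, 0.025 ]), array([0.4779, 0.099 , 0.025 ])]
```

servo_tool(
  increments=[
    [[-0.05,-0.003,0,0,0,0,-1],[-0.1,-0.005,0,0,0,0,-1],[-0.15,-0.005,0,0,0,0,-1],[-0.198,-0.005,0,0,0,0,-1],[-0.198,-0.005,0,0,0,0,-1],[-0.198,-0.005,0.03,0,0,0,-1],[-0.198,-0.005,0.06,0,0,0,-1],[-0.198,-0.005,0.085,0,0,0,-1],[-0.198,-0.005,0.095,0,0,0,-1],[-0.198,-0.005,0.095,0,0,0,-1],[-0.198,0.005,0.095,0,0,0,-1],[-0.198,0.015,0.095,0,0,0,-1],[-0.198,0.02,0.095,0,0,0,-1],[-0.198,0.024,0.095,0,0,0,-1],[-0.198,0.026,0.095,0,0,0,-1],[-0.198,0.027,0.095,0,0,0,-1],[-0.198,0.028,0.095,0,0,0,-1],[-0.198,0.028,0.095,0,0,0,-1]],
  ],
)

```text
time_s: 53.3
tool_pos: [0.5211, 0.128, 0.0704]
tool_rot: [-179.6, 0.1, 90.1]
force: [-10.7, -1.6, 8.7]
grip_width: 0.0005
```

Run:
```python
from h import *
s=cam('side');cv2.imwrite('pics/s20.png',cv2.resize(s['frame'][190:250,260:320],None,fx=10,fy=10,interpolation=cv2.INTER_CUBIC)); obs()
```

```text
t 53.35 pos [0.5211 0.1279 0.0704] rot [-1.7956e+02  1.2000e-01  9.0050e+01] F [-10.2  -1.1   8.3] w 0.0005
```

View pics/s20.png

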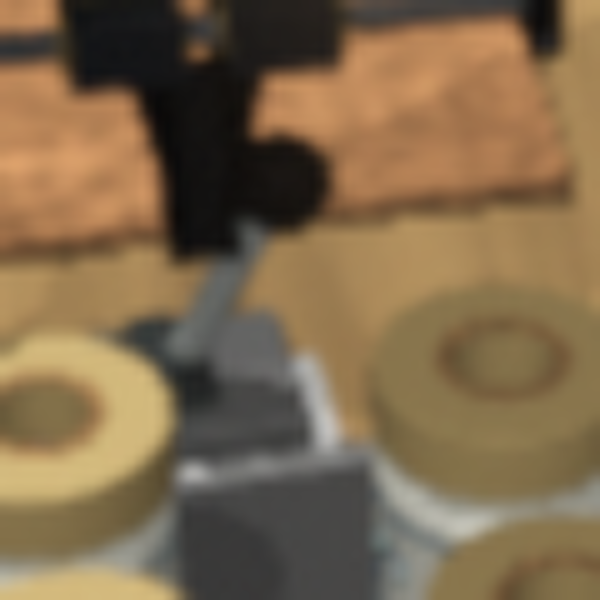

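servo_tool(
  increments=[
    [[0,-0.015,0,0,0,0,-1],[0,-0.03,0,0,0,0,-1],[0,-0.03,-0.04,0,0,0,-1],[0,-0.03,-0.08,0,0,0,-1],[0,-0.03,-0.1,0,0,0,-1],[0.05,-0.03,-0.1,0,0,0,-1],[0.1,-0.03,-0.1,0,0,0,-1],[0.15,-0.03,-0.1,0,0,0,-1],[0.2,-0.03,-0.1,0,0,0,-1],[0.2,-0.03,-0.1,0,0,0,-1],[0.2,-0.03,-0.1,0,0,0,-1],[0.2,-0.03,-0.1,0,0,0,-1],[0.2,-0.03,-0.1,0,0,0,-1]],
  ],
)

```text
time_s: 54.65
tool_pos: [0.4958, 0.3255, 0.1704]
tool_rot: [180.0, 0.1, 89.8]
force: [-0.4, 0.0, 0.6]
grip_width: 0.0004
```

Run:
```python
from h import *
c=cam('top');s=cam('side');obs();rr(c); cv2.imwrite('pics/t21.png',c['frame'])
cv2.imwrite('pics/s21.png',cv2.resize(s['frame'][170:320,200:360],None,fx=4,fy=4,interpolation=cv2.INTER_CUBIC))
```

```text
t 54.75 pos [0.4958 0.3256 0.1706] rot [1.7997e+02 6.0000e-02 8.9800e+01] F [-0.1 -0.3  0.4] w 0.0004
r3 [294, 234, 33, 33, 758] [309.9 250. ] [32.9 33. ] [0.5834 0.0313 0.097 ]
r2 [339, 234, 33, 34, 755] [355.  250.5] [32.7 33.2] [ 0.5815 -0.0562  0.097 ]
r1 [339, 291, 34, 34, 744] [355.8 307.2] [33.  33.4] [ 0.4721 -0.0557  0.097 ]
r4 [294, 291, 33, 34, 755] [310.  307.5] [32.9 33.7] [0.4723 0.0317 0.097 ]
```

View pics/t21.png

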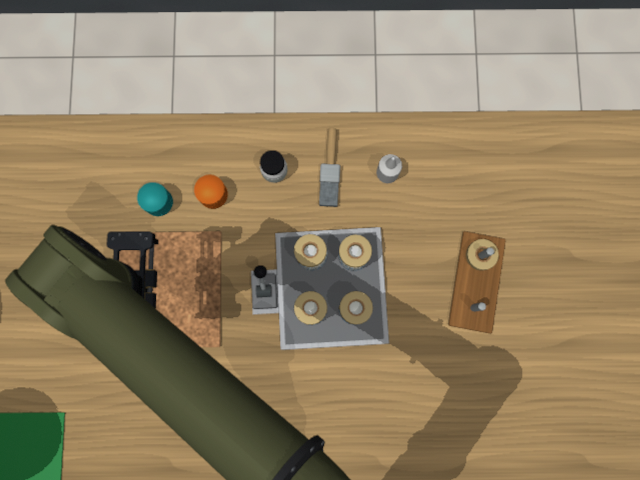

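View pics/s21.png

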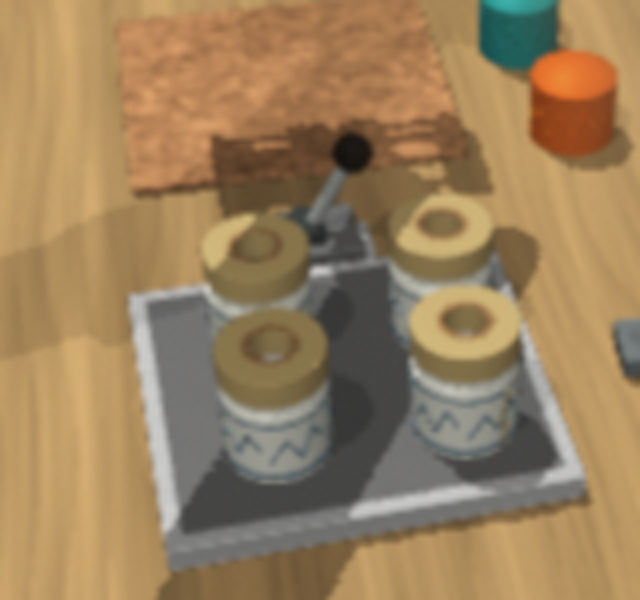

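All four weighted cups stand on the plate, the lever leans to +x, and the bystanders sit at the same pixels as at the start. I am handing the job in.

Run:
```python
from cell import env
print(env.sign_off())
```

```text
the job is handed in; nothing more can be done
None
```

I stood all four cups mouth down on the plate and balanced a roll level on each. I then swung the lever over to +x, withdrew the arm and handed in at about 55 s.

- **Rolls:** the last pictures put every roll within about 1 mm of its cup's centre. None moved while the lever was pushed. The fifth roll is still on the far spindle.
- **Bystanders:** the jar, dropper bottle, brush and the orange and turquoise cups stand where they were. I saw no cup knocked aside and no grip slip.
- **Lever, the one check that disagreed:** both cameras show the ball moved about 64 mm, against about 67 mm expected for the full swing. I pushed it a second time with about 10 N and it did not move further, so I took it to be at its end stop. The plate did not visibly light up.

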